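# Clamp the model panels in the clamshell screw press

## Robot

A 6-joint arm with a two-finger parallel gripper is mounted at the origin on the work surface. World frame = base frame: x ahead of the robot, y to its left, z up, the work surface at z = 0. Lengths are in m, angles in rad, forces in N, time in s.
With the tool pointing down it reaches from about 0.25 to 0.725 m from the base axis. Payload 9.7 kg.
Tool frame: the origin (TCP) lies on the centre line of the jaws, within the pads' length; the fingertips stand 8 mm ahead of it and the grasp point (between the pads) lies 11 mm behind it (manip.tip_extent is the distance from the TCP to the fingertips, in m); z points along the fingers, y is the direction in which the jaws open and shut (so a half turn about z gives the same grasp; the last joint's range is limited). The gripper opens to 85 mm and grips with 20 to 120 N. Pads are 22 mm wide; open, the fingers measure 114 mm over their backs; the gripper's body (76 mm by 85 mm) begins 54 mm behind the grasp point. The pads swing forward as they close: fully open they stand 13 mm farther back than shut.
Start: joints at [-1.307, 0.087, 0.176, 1.66, 0, 1.571], TCP at [0.143, -0.531, 0.217] pointing down, gripper open.
Joint ranges: [-3.13, 3.13], [-0.85, 1.81], [-1.15, 1.24], [-2.2, 2.28], [-1.44, 1.52], [-3.14, 3.14]. Speed limits (rad/s): [2.22, 2.22, 2.57, 3.14, 3.14, 3.14].

## Interface

Orientations are given as a unit quaternion [w, x, y, z].
In Python, from workcell import manip, cams, job gives the robot as it stands.
- The arm moves only by the shell command python3 -m crank 'ROWS'. ROWS is JSON, a list of rows, each an object with "linear": the shift along the tool's x, y, z in units of 50 mm (1.0 is 50 mm), a list of three; "rot": the turn, a rotation vector about the tool's x, y, z in rad, a list of three; "grip": the finger opening in mm, from 0 to 85.4. A call has exactly 8 rows; each row is the pose to reach, as a shift and turn from the pose measured when the call began, along the tool's axes at that moment; what a row does not reach only later rows make up. A row lasts 1/10 s, in which the tool goes at most 50 mm and 8.59 degrees, less where a joint would pass 70% of its speed; a pose out of reach is approached as far as the arm can. A call with a gripper value outside its range is refused whole. The fingers move at their own pace and stop on an object; the grip force is fixed at half the most. Time passes only in rows, so rows that repeat a pose let the fingers close, or fill a call up. It gives the time, the measured TCP pose, the force and the opening at its end, in the units of the state.
- manip.observe(): the state, without advancing time (a new reading comes with each control period).
- cams.read_camera(name): name is "side" or "top"; returns a dict with "image" (480x640x3 uint8, red, green, blue), "range_z" (480x640 float32, m along the optical axis (not along the pixel's ray), 0 where there is no reading), "fov_y" (degrees; the focal length in pixels is half the picture's height over the tangent of half this angle, whatever the lens; pixels are square), "cx", "cy" (the principal point, pixels), "origin" and "rotation" of the camera in the world. Camera axes: x right, y down, z forward; pixel columns grow to the right and rows downward; lengths in m; the calibration is good to about 2 mm. A picture is of the moment at which its call begins.
- job.job_done(): hands the job in, once; it reports no verdict.
The state is a dict: "time_s": time; "joints": joint angles; "joint_vel": joint speeds; "joint_torque": joint torques, N m; "position": TCP position; "eef_rot": TCP orientation; "ft_force": force on the tool from outside, world axes, zero at the start; "moment": the same for the moment, N m; "opening": finger opening in m.
Only numpy, scipy, OpenCV 4.12 (cv2) and the standard library are available. Lean on these libraries where they do the work, as an engineer would, in place of code of your own. Each camera call takes 0.05 s, during which the arm holds its last target. There are 200 camera calls.

## Task

Stack the model panels for clamping: turn the press's red knob anticlockwise, letting your grip rise with it, until it is backed right off at its upper stop, then press the green button so that the lid springs fully open. Stack every panel that lies on the cutting mat flat and squarely inside the yellow outline on the bed, in any order, push the lid shut until it latches, and screw the knob down until the presser bears on the stack with its spring about half squeezed (6 mm), never squeezed solid. Leave the other things on the bench alone.

Things in the scene. Friction and masses are not known exactly. Their poses are not given: they have to be found in the camera images.
- mat: teal cutting mat, 320 x 360 x 3 mm thick, fixed; origin at the centre of its underside on the table (z = 0). The panels start flat on it, on top of its 3 mm.
- bed (a point): centre of the press bed, on its flat top surface, 30 mm above the table. The press is fixed: blue base 160 mm (this point's x) by 300 mm (y from -180 to +120 mm). A yellow outline on the bed shows where the panels lie: length along this point's x, width along its y; z up. Four steel guide pins (10 mm diameter, 45 mm tall) stand at x = +-42, y = +-44 mm, to either side of the stack.
- hinge (a point): middle of the lid's hinge axis, which runs along bed x: at y = +95 mm, z = +75 mm of the bed point, between two blue cheeks (y +88 to +118 mm, up to 85 mm above the bed).
- latch_nose (a point): inner tip of the steel latch, at about y = -88 mm, z = +73 mm of the bed point when home; it and its grey tower are 36 mm wide in x, reach y = -115 mm and 89 mm above the bed (just below the lid's top). It slides outward as the button is pressed or the lid clicks in.
- lid (a joint): angle of the yellow lid: 0 shut, 1.9 rad sprung open at its stop. A beam 85 mm wide (bed x), 180 mm long, 15 mm thick, free edge at bed y = -85 mm when shut. A spring (about 1 N m) drives it open: pushing it shut takes 4 to 8 N at the free edge, some 10 N over the last mm, where the latch clicks in by itself. It carries the knob, spindle and presser with it.
- lid_edge (a point): point on the outer (upper when shut) face of the lid, on its black rubber pad, 168 mm from the hinge axis and 12 mm from the free edge: push here to shut it. Moves with the lid; its z is the outer face's normal, its y points to the hinge, x as the bed's.
- knob (a joint): turning angle of the red round knob on the lid, rad: 0 fully screwed down, 9.0 at its upper stop (fully backed off). Anticlockwise seen from above grows it and the knob, spindle and presser RISE 3.8 mm per rad (24 mm per turn); clockwise lowers them. Friction 0.18 N m; it stays where it is left.
- knob_grip (a point): centre of the red knob, on its axis at half height. Knob: round, fluted, diameter 46 mm, 26 mm tall, white pointer line on top along this point's x. With the lid shut the axis is vertical, 0 mm from the bed point in x and y, and this point is 115 mm above the bed plus 3.8 mm per rad of the knob angle; the lid's top face is 90 mm above the bed.
- presser_face (a point): centre of the underside of the aluminium presser plate (90 x 50 mm, 10 mm thick) that hangs under the spindle. With the lid shut it is 18 mm above the bed plus 3.8 mm per rad of knob angle, plus the squeeze of its spring.
- presser (a joint): how far the presser's spring is squeezed, m: 0 free, 0.012 fully squeezed (solid). 5 N to start, then 2.5 N per mm. It grows by up to 3.8 mm per rad of the knob once the plate bears on the stack.
- button_top (a point): centre of the top face of the round green release button (30 mm diameter, on a black pedestal of 40 mm diameter), beyond the lid's free edge, at y = -150 mm of the bed point and 57 mm above the bed. Press straight down.
- button (a joint): travel of the button, m: 0 out, 0.008 fully down; springs back; 2 N to start, about 5.5 N fully down. The latch lets go at about 5 mm; then the lid springs open. The button also dips by itself as the lid clicks shut.
- panel_ply: model panel of pale plywood, 110 x 56 x 12 mm thick, loose, lying flat; origin at the centre of its underside, x along its length, z up. May be absent.
- panel_cork: model panel of speckled cork, 110 x 56 x 14 mm thick, loose, lying flat; origin at the centre of its underside, x along its length, z up. May be absent.
- panel_white: model panel of white plastic, 110 x 56 x 12 mm thick, loose, lying flat; origin at the centre of its underside, x along its length, z up. May be absent.
- panel_dark: model panel of dark brown wood, 110 x 56 x 16 mm thick, loose, lying flat; origin at the centre of its underside, x along its length, z up. May be absent.
- water: bystander: clear water bottle with blue cap, diameter 64, 190 tall (mm). To be left alone.
- jar: bystander: amber glass jar, diameter 68, 80 tall (mm). To be left alone.
- pot: bystander: blue ceramic cup, diameter 80, 90 tall (mm). To be left alone.
- driver: bystander: screwdriver, lying (mm). To be left alone.
- house: bystander: small card house model, 130 x 100, 85 tall (mm). To be left alone.
- tape: bystander: yellow tape reel, diameter 90, 25 tall (mm). To be left alone.
- block: bystander: wooden block 100 x 50 x 45 (mm). To be left alone.
There are look-alikes about, which are no part of the job. There is more than one size of the panel_white; the one meant has the size given above. Several things have the shape of the panel_cork; the one meant has the colours described above.

How it is judged:
By the outcome, as a careful person would: the job done as asked, in the order asked, and still so for the second after the job is handed in, with the robot touching nothing.
Of panel_ply, panel_cork, panel_white, panel_dark only 2 to 3 are there at a start; the rules pass over those that are not, and their reading is None.
At some moment in a run one of panel_ply, panel_cork, panel_white, panel_dark may be knocked a few centimetres aside while the robot is not near it.
Once in a run the grip may slacken for a moment while it holds something.
It also fails if it takes over 210 s, if anything falls off the work surface, if the arm or the gripper's body presses on something with over 40 N, if the wrist force passes 120 N, or if a joint passes its speed limit or range.

## Working session

There is one attempt and no reset: what is moved stays moved. The work goes in short steps, Python scripts to look and compute and a shell command to move; the robot and the scene stay as the last step left them, time stands still between calls to the robot, and variables do not carry over. Pictures are saved under pics/ and viewed, about 12 in all and at most 16, crops included, and the job is handed in when it is done.

```bash
mkdir -p pics
cat > h.py <<'E'
import numpy as np, cv2, time
from workcell import manip, cams, job
from scipy.spatial.transform import Rotation as R
def shot(n):
    c=cams.read_camera(n); np.savez(f'{n}.npz',**{k:np.array(v) for k,v in c.items()}); return c
def load(n): return dict(np.load(f'{n}.npz'))
def save(c,f,box=None,s=1):
    im=c['image'][...,::-1]
    if box: x0,y0,x1,y1=box; im=im[y0:y1,x0:x1]
    if s!=1: im=cv2.resize(im,None,fx=s,fy=s,interpolation=cv2.INTER_CUBIC)
    cv2.imwrite(f'pics/{f}.png',im)
def cloud(c):
    f=240/np.tan(np.radians(float(c['fov_y']))/2); z=c['range_z']; v,u=np.mgrid[:480,:640]
    p=np.stack([(u-c['cx'])/f*z,(v-c['cy'])/f*z,z],-1)
    r=c['rotation']; r=np.array(r)
    if r.shape!=(3,3): r=R.from_quat(np.roll(r,-1)).as_matrix()
    return p@r.T+np.array(c['origin'])
def proj(c,P):
    f=240/np.tan(np.radians(float(c['fov_y']))/2); r=np.array(c['rotation'])
    q=(np.atleast_2d(P)-c['origin'])@r; return np.stack([q[:,0]/q[:,2]*f+c['cx'],q[:,1]/q[:,2]*f+c['cy']],-1)
def delta(pos,yaw=None):
    """units in tool frame to reach world pos; yaw = world angle of tool x (tool pointing down)"""
    s=manip.observe(); q=s['eef_rot']; r=R.from_quat([q[1],q[2],q[3],q[0]])
    print('pos',np.round(s['position'],4),'yawx',np.round(np.degrees(np.arctan2(*r.as_matrix()[[1,0],0])),1),'z',np.round(r.as_matrix()[:,2],3),'t',s['time_s'],'F',np.round(s['ft_force'],1),'op',s['opening'],'j',np.round(s['joints'],2))
    print('lin',np.round(r.inv().apply(np.array(pos)-s['position'])/0.05,3))
    if yaw is not None:
        y=np.radians(yaw); t=R.from_matrix(np.array([[np.cos(y),np.sin(y),0],[np.sin(y),-np.cos(y),0],[0,0,-1]]).T.T)
        print('rot',np.round((r.inv()*t).as_rotvec(),3))
E
python3 - <<'E'
from h import *
for n in('top','side'):
    c=shot(n); save(c,n+'0'); print(n,c['fov_y'],c['cx'],c['cy'],c['origin'],np.round(c['rotation'],3).tolist())
delta([0,0,0],0)
E
```

```text
top 44.07010198719212 319.97759613755585 232.74391833461863 [ 0.38369191 -0.10033217  1.43012819] [-0.027, 0.709, -0.704, 0.029]
side 49.15588876363097 325.90293346657006 239.5639884510697 [0.43383285 0.88664706 1.07836543] [0.012, -0.032, 0.924, -0.38]
pos [ 0.1433 -0.5308  0.2167] yawx 15.1 z [-0.     0.001 -1.   ] t 0.1 F [ 0.7  0.2 -0.5] op 0.08520267822993327 j [-1.31  0.09  0.18  1.66  0.    1.57]
lin [ -0.    -10.99    4.348]
rot [-0.001  0.     0.264]
```

View pics/top0.png

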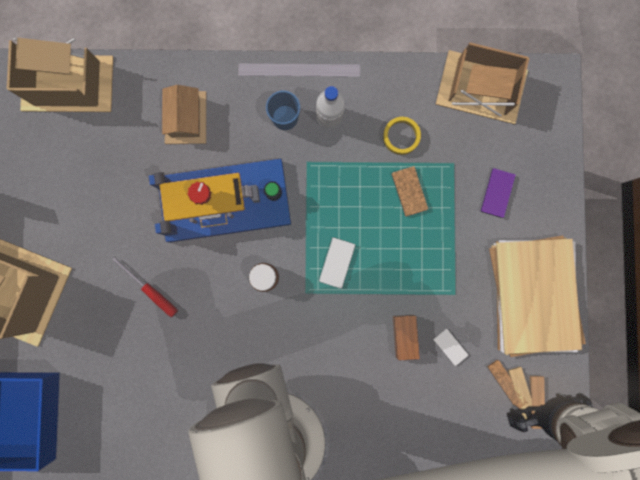

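View pics/side0.png

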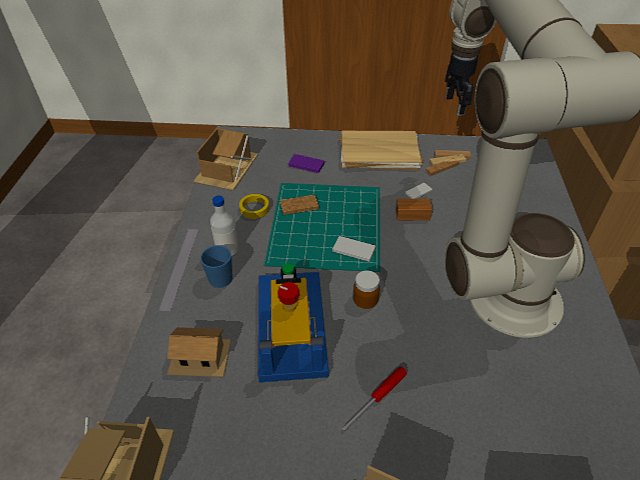

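Top view: the mat (307–455, 163–293) carries cork (410,191) and a white panel (338,262). The press is at (220,200), with its button at (273,190) and knob at (200,193). Look-alikes off the mat are the small white piece (450,347), the purple one (498,193) and the cork strips (505,380). The two panels on the mat fit the description, and I'll check their sizes.

```bash
python3 - <<'E'
import re
s=open('h.py').read()
s=s.replace("r=np.array(c['rotation'])\n    q=","r=R.from_quat(np.roll(c['rotation'],-1)).as_matrix()\n    q=")
s+='''
def rect(c,mask,zr,box=None,name=''):
    """min-area rect in world xy of coloured pixels with z in zr"""
    P=cloud(c); m=mask&(P[...,2]>zr[0])&(P[...,2]<zr[1])&(c['range_z']>0)
    if box: b=np.zeros_like(m); b[box[1]:box[3],box[0]:box[2]]=1; m&=b
    m=cv2.morphologyEx(m.astype(np.uint8),cv2.MORPH_OPEN,np.ones((3,3)))
    n,l,st,_=cv2.connectedComponentsWithStats(m)
    if n<2: print(name,'none'); return
    k=1+np.argmax(st[1:,4]); q=P[l==k]; (x,y),(w,h),a=cv2.minAreaRect((q[:,:2]*1000).astype(np.float32))
    if h>w: w,h,a=h,w,a+90
    print(name,'c',round(x,1),round(y,1),'size',round(w),round(h),'long axis',round(a%180,1),'z',np.round(np.percentile(q[:,2],[10,50,90])*1000,1),'n',len(q),'mean',np.round(q.mean(0)*1000,1)); return q
'''
open('h.py','w').write(s)
E
cat > pan.py <<'E'
from h import *
def panels(n,boxc,boxw):
    c=load(n); hsv=cv2.cvtColor(c['image'],cv2.COLOR_RGB2HSV); h,s,v=[hsv[...,i].astype(int) for i in range(3)]
    rect(c,(h<25)&(s>60),(0.008,0.08),boxc,n+' cork'); rect(c,(s<50)&(v>130),(0.008,0.08),boxw,n+' white')
E
python3 - <<'E'
from h import *; from pan import *
panels('top',(380,160,440,225),(310,225,370,295)); panels('side',(275,190,325,220),(325,230,385,265))
for n,kb,bb,yb,base in(('top',(180,170,220,215),(258,175,288,205),(150,165,250,225),(140,150,300,250)),('side',(270,275,305,310),(278,260,300,280),(260,275,320,345),(250,265,335,385))):
    c=load(n); hsv=cv2.cvtColor(c['image'],cv2.COLOR_RGB2HSV); h,s,v=[hsv[...,i].astype(int) for i in range(3)]
    rect(c,((h<8)|(h>172))&(s>120),(0.1,0.25),kb,n+' knob')
    rect(c,(h>45)&(h<80)&(s>100),(0.05,0.2),bb,n+' button')
    rect(c,(h>18)&(h<30)&(s>120),(0.09,0.2),yb,n+' lid')
    rect(c,(h>105)&(h<125)&(s>120),(0.01,0.045),base,n+' base')
    if n=='top': rect(c,(h>75)&(h<95)&(s>80),(-.01,0.02),(300,155,460,300),n+' mat')
a=load('top'); save(a,'p1',(140,150,460,300),2.5)
# heights of obstacles
P=cloud(a)
for nm,u,v in(('jar',263,277),('bottle',331,95),('cup',283,100),('lid free',237,190),('latch',250,190),('bk',300,180)): print(nm,np.round(P[v,u]*1000))
E
```

```text
top cork c 599.1 -318.4 size 109 57 long axis 18.0 z [13.3 17.  20.8] n 1035 mean [ 599.3 -318.6   17. ]
top white c 425.9 -144.4 size 110 57 long axis 162.8 z [11.3 15.  18.5] n 1069 mean [ 425.7 -144.1   15. ]
side cork c 596.7 -317.1 size 111 62 long axis 19.6 z [11.2 15.5 18.6] n 476 mean [ 596.3 -313.6   15.2]
side white c 422.5 -141.4 size 109 63 long axis 164.2 z [11.1 14.  17.2] n 547 mean [ 421.3 -140.7   14.1]
top knob c 565.3 155.4 size 45 40 long axis 76.1 z [176.  180.4 183.3] n 320 mean [564.6 154.1 179.7]
top button c 590.4 7.0 size 30 28 long axis 112.7 z [81.1 87.  91.1] n 145 mean [590.    7.2  86.2]
top lid c 567.2 160.3 size 178 85 long axis 98.4 z [117.5 120.9 124.4] n 2274 mean [563.2 164.9 120.9]
top base c 572.3 124.8 size 296 158 long axis 98.6 z [26.5 30.3 34.2] n 3511 mean [570.2  78.   30.3]
top mat c 511.8 -250.4 size 360 319 long axis 89.9 z [-0.8  3.1  7. ] n 16279 mean [ 512.2 -253.3    3.1]
side knob c 562.8 134.4 size 97 43 long axis 87.0 z [162.8 177.9 181. ] n 355 mean [562.4 164.5 174.7]
side button c 586.7 9.7 size 33 30 long axis 96.4 z [75.8 84.2 87.5] n 122 mean [586.5  12.2  83.1]
side lid c 563.4 165.5 size 184 84 long axis 98.9 z [116.4 119.4 122.3] n 1888 mean [559.2 188.3 119.5]
side base c 552.2 239.2 size 157 80 long axis 9.0 z [21.9 28.5 31.8] n 1592 mean [550.7 248.7  27.8]
jar [389.  24.  78.]
bottle [ 779. -126.  186.]
cup [813. -14.  38.]
lid free [581.  80. 126.]
latch [585.  55.  98.]
bk [626. -55.  -0.]
```

View pics/p1.png

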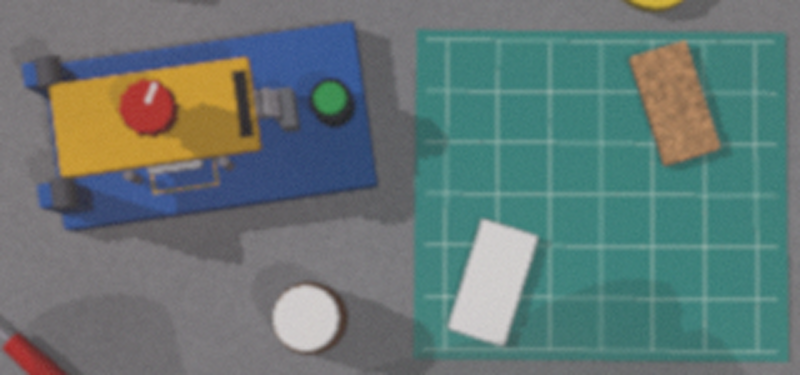

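```bash
python3 -m crank '[{"linear":[0,0,-1.3],"rot":[0,0,0],"grip":85},{"linear":[1.2,-1.1,-1.3],"rot":[0,0,0],"grip":85},{"linear":[2.4,-2.2,-1.3],"rot":[0,0,0],"grip":85},{"linear":[3.6,-3.3,-1.3],"rot":[0,0,0],"grip":85},{"linear":[4.8,-4.4,-1.3],"rot":[0,0,0],"grip":85},{"linear":[5.9,-5.5,-1.3],"rot":[0,0,0],"grip":85},{"linear":[5.9,-5.5,-1.3],"rot":[0,0,0],"grip":85},{"linear":[5.9,-5.5,-1.3],"rot":[0,0,0],"grip":85}]'
python3 -c "
from h import *
delta([.568,.155,.26],0)"
```

```text
time_s: 0.9
position: [0.3286, -0.2328, 0.2815]
eef_rot: [-0.001, 0.991, 0.131, -0.0]
ft_force: [1.2, -1.1, -0.4]
opening: 0.0848
pos [ 0.3286 -0.2328  0.2815] yawx 15.1 z [-0.     0.001 -1.   ] t 0.9 F [ 1.2 -1.1 -0.4] op 0.08479316011033157 j [-0.62 -0.22  0.01  1.8   0.    2.26]
lin [ 6.641 -6.242  0.438]
rot [-0.001  0.     0.263]
```

```bash
python3 -m crank '[{"linear":[1.1,-1.04,0],"rot":[0,0,-0.12],"grip":85},{"linear":[2.2,-2.08,0],"rot":[0,0,-0.24],"grip":85},{"linear":[3.3,-3.1,0],"rot":[0,0,-0.36],"grip":85},{"linear":[4.4,-4.1,0],"rot":[0,0,-0.48],"grip":85},{"linear":[5.5,-5.2,0],"rot":[0,0,-0.6],"grip":85},{"linear":[6.64,-6.24,0],"rot":[0,0,-0.65],"grip":85},{"linear":[6.64,-6.24,0.2],"rot":[0,0,-0.65],"grip":85},{"linear":[6.64,-6.24,0.4],"rot":[0,0,-0.65],"grip":85}]'
python3 -c "
from h import *
delta([.568,.155,.156],0)"
```

```text
time_s: 1.7
position: [0.5383, 0.1076, 0.271]
eef_rot: [-0.0, 0.897, 0.441, 0.001]
ft_force: [0.8, -0.5, 0.3]
opening: 0.0849
pos [0.5383 0.1076 0.271 ] yawx 52.4 z [ 0.001  0.001 -1.   ] t 1.7 F [ 0.8 -0.5  0.3] op 0.08492559157324396 j [0.2  0.11 0.31 1.77 0.   2.42]
lin [ 1.11  -0.107  2.302]
rot [-0.001 -0.001  0.914]
```

```bash
python3 -m crank '[{"linear":[0.6,-0.1,0],"rot":[0,0,0],"grip":85},{"linear":[1.11,-0.107,0],"rot":[0,0,0],"grip":85},{"linear":[1.11,-0.107,0.1],"rot":[0,0,0],"grip":85},{"linear":[1.11,-0.107,0.7],"rot":[0,0,0],"grip":85},{"linear":[1.11,-0.107,1.3],"rot":[0,0,0],"grip":85},{"linear":[1.11,-0.107,1.9],"rot":[0,0,0],"grip":85},{"linear":[1.11,-0.107,2.3],"rot":[0,0,0],"grip":85},{"linear":[1.11,-0.107,2.3],"rot":[0,0,0],"grip":85}]'
python3 -m crank '[{"linear":[0,0,0],"rot":[0,0,0],"grip":80},{"linear":[0,0,0],"rot":[0,0,0],"grip":70},{"linear":[0,0,0],"rot":[0,0,0],"grip":60},{"linear":[0,0,0],"rot":[0,0,0],"grip":50},{"linear":[0,0,0],"rot":[0,0,0],"grip":40},{"linear":[0,0,0],"rot":[0,0,0],"grip":30},{"linear":[0,0,0],"rot":[0,0,0],"grip":30},{"linear":[0,0,0],"rot":[0,0,0],"grip":30}]'
python3 - <<'E'
from h import *
delta([.568,.155,.156],0); print(manip.observe()['moment'])
c=shot('side'); save(c,'p2',(230,230,350,320),5)
E
```

```text
time_s: 2.5
position: [0.5661, 0.1539, 0.1529]
eef_rot: [-0.001, 0.898, 0.441, -0.002]
ft_force: [-0.3, 0.9, -0.1]
opening: 0.0852
time_s: 3.3
position: [0.5662, 0.154, 0.1538]
eef_rot: [-0.001, 0.897, 0.441, -0.002]
ft_force: [-2.2, 0.8, 5.4]
opening: 0.0433
pos [0.5662 0.154  0.1538] yawx 52.3 z [-0.004  0.    -1.   ] t 3.3 F [-2.2  0.8  5.4] op 0.043292554099298206 j [0.27 0.16 0.14 1.55 0.   2.49]
lin [ 0.037  0.016 -0.044]
rot [-0.002  0.003  0.913]
[-4.79254155e-04  5.48102027e-01  4.03489023e-02]
```

View pics/p2.png

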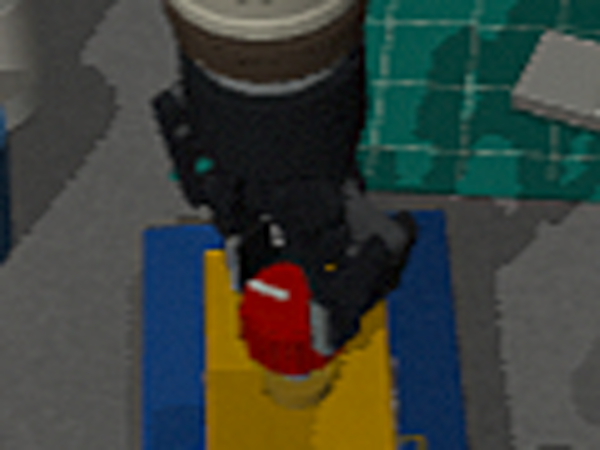

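The knob is gripped between the pads (crop around 290,320), so I'll turn it anticlockwise and rise with it.

```bash
for i in 1 2; do python3 -m crank '[{"linear":[0,0,-0.01],"rot":[0,0,-0.14],"grip":30},{"linear":[0,0,-0.021],"rot":[0,0,-0.28],"grip":30},{"linear":[0,0,-0.032],"rot":[0,0,-0.42],"grip":30},{"linear":[0,0,-0.043],"rot":[0,0,-0.56],"grip":30},{"linear":[0,0,-0.053],"rot":[0,0,-0.7],"grip":30},{"linear":[0,0,-0.064],"rot":[0,0,-0.84],"grip":30},{"linear":[0,0,-0.075],"rot":[0,0,-0.98],"grip":30},{"linear":[0,0,-0.085],"rot":[0,0,-1.12],"grip":30}]'
python3 -c "
from h import *
delta([.568,.155,.156]); print(manip.observe()['moment'])"; done
```

```text
time_s: 4.15
position: [0.567, 0.1543, 0.1586]
eef_rot: [-0.001, 0.524, 0.852, -0.0]
ft_force: [1.5, 1.9, 3.2]
opening: 0.0435
pos [0.567  0.1543 0.1586] yawx 116.8 z [-0.002  0.001 -1.   ] t 4.15 F [1.5 1.9 3.2] op 0.043481056485879785 j [0.27 0.16 0.15 1.56 0.   1.37]
lin [0.004 0.025 0.053]
[ 0.1981324  -0.48063749 -0.19659535]
time_s: 4.95
position: [0.5676, 0.155, 0.163]
eef_rot: [-0.0, -0.012, 1.0, 0.001]
ft_force: [1.6, 4.1, -0.3]
opening: 0.043
pos [0.5676 0.155  0.163 ] yawx -178.7 z [-0.001  0.002 -1.   ] t 4.95 F [ 1.6  4.1 -0.3] op 0.043023503318781034 j [0.27 0.17 0.16 1.56 0.   0.24]
lin [-0.008  0.     0.14 ]
[ 0.72145005 -0.41908531 -0.19165141]
```

```bash
python3 -m crank '[{"linear":[0,0,-0.01],"rot":[0,0,-0.14],"grip":30},{"linear":[0,0,-0.021],"rot":[0,0,-0.28],"grip":30},{"linear":[0,0,-0.032],"rot":[0,0,-0.42],"grip":30},{"linear":[0,0,-0.043],"rot":[0,0,-0.56],"grip":30},{"linear":[0,0,-0.053],"rot":[0,0,-0.7],"grip":30},{"linear":[0,0,-0.058],"rot":[0,0,-0.77],"grip":30},{"linear":[0,0,-0.06],"rot":[0,0,-0.80],"grip":30},{"linear":[0,0,-0.06],"rot":[0,0,-0.80],"grip":30}]'
python3 -c "
from h import *
delta([.568,.155,.156]); print(manip.observe()['moment'])"; python3 -m crank '[{"linear":[0,0,-0.003],"rot":[0,0,-0.04],"grip":30},{"linear":[0,0,-0.006],"rot":[0,0,-0.08],"grip":30},{"linear":[0,0,-0.01],"rot":[0,0,-0.12],"grip":30},{"linear":[0,0,-0.01],"rot":[0,0,-0.16],"grip":30},{"linear":[0,0,-0.01],"rot":[0,0,-0.16],"grip":30},{"linear":[0,0,-0.01],"rot":[0,0,-0.16],"grip":30},{"linear":[0,0,-0.01],"rot":[0,0,-0.16],"grip":30},{"linear":[0,0,-0.01],"rot":[0,0,-0.16],"grip":30}]'
python3 -c "
from h import *
delta([.568,.155,.156]); print(manip.observe()['moment'])"
```

```text
time_s: 5.75
position: [0.5675, 0.1557, 0.166]
eef_rot: [0.0, -0.401, 0.916, 0.002]
ft_force: [-0.8, 4.6, -0.4]
opening: 0.0431
pos [0.5675 0.1557 0.166 ] yawx -132.8 z [-0.001  0.003 -1.   ] t 5.75 F [-0.8  4.6 -0.4] op 0.043062936875217936 j [ 0.27  0.17  0.16  1.57  0.   -0.56]
lin [ 0.004 -0.018  0.2  ]
[ 0.99229012  0.25977442 -0.11535979]
time_s: 6.55
position: [0.5675, 0.1559, 0.1665]
eef_rot: [0.0, -0.472, 0.881, 0.002]
ft_force: [-2.2, 3.6, 1.4]
opening: 0.0436
pos [0.5675 0.1559 0.1665] yawx -123.6 z [-0.001  0.003 -1.   ] t 6.55 F [-2.2  3.6  1.4] op 0.04355669615917418 j [ 0.27  0.17  0.17  1.57  0.   -0.72]
lin [ 0.009 -0.019  0.211]
[ 0.75570357  0.41854372 -0.04923915]
```

```bash
python3 -m crank '[{"linear":[0,0,-0.005],"rot":[0,0,-0.06],"grip":30},{"linear":[0,0,-0.01],"rot":[0,0,-0.12],"grip":30},{"linear":[0,0,-0.015],"rot":[0,0,-0.18],"grip":30},{"linear":[0,0,-0.02],"rot":[0,0,-0.24],"grip":30},{"linear":[0,0,-0.024],"rot":[0,0,-0.3],"grip":30},{"linear":[0,0,-0.024],"rot":[0,0,-0.34],"grip":30},{"linear":[0,0,-0.024],"rot":[0,0,-0.37],"grip":30},{"linear":[0,0,-0.024],"rot":[0,0,-0.40],"grip":30}]'
python3 -c "
from h import *
delta([.568,.155,.156]); print(manip.observe()['moment'])
c=shot('side'); save(c,'p3',(230,230,350,320),5)"
```

```text
time_s: 7.35
position: [0.5663, 0.153, 0.167]
eef_rot: [-0.002, -0.637, 0.771, 0.0]
ft_force: [-6.2, -10.4, 1.5]
opening: 0.0431
pos [0.5663 0.153  0.167 ] yawx -100.8 z [-0.004 -0.002 -1.   ] t 7.35 F [ -6.2 -10.4   1.5] op 0.043076283035882644 j [ 0.26  0.17  0.17  1.57 -0.   -1.12]
lin [-0.046 -0.026  0.219]
[-2.22261738  1.32400084 -0.51323132]
```

View pics/p3.png

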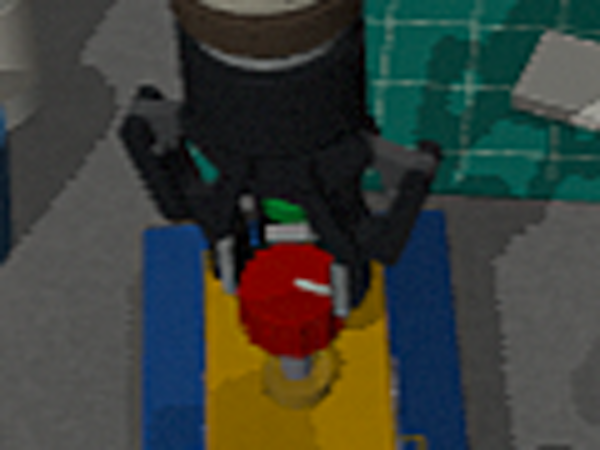

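The moment is now −0.5 N m and the pads slip. In the crop the pointer faces right and slightly down, as expected at 9.0 rad, so the knob is at its upper stop. Next I release it and go to the button.

```bash
python3 -m crank '[{"linear":[0,0,0],"rot":[0,0,0],"grip":85},{"linear":[0,0,0],"rot":[0,0,0],"grip":85},{"linear":[0,0,0],"rot":[0,0,0],"grip":85},{"linear":[0,0,0],"rot":[0,0,0],"grip":85},{"linear":[0,0,-0.2],"rot":[0,0,0],"grip":85},{"linear":[0,0,-0.7],"rot":[0,0,0],"grip":85},{"linear":[0,0,-1.2],"rot":[0,0,0],"grip":85},{"linear":[0,0,-1.2],"rot":[0,0,0],"grip":85}]'
python3 -m crank '[{"linear":[0.9,-0.34,0],"rot":[0,0,0],"grip":0},{"linear":[1.8,-0.68,0],"rot":[0,0,0],"grip":0},{"linear":[2.78,-1,0],"rot":[0,0,0],"grip":0},{"linear":[2.78,-1,0],"rot":[0,0,0],"grip":0},{"linear":[2.78,-1,0.5],"rot":[0,0,0],"grip":0},{"linear":[2.78,-1,1],"rot":[0,0,0],"grip":0},{"linear":[2.78,-1,1],"rot":[0,0,0],"grip":0},{"linear":[2.78,-1,1],"rot":[0,0,0],"grip":0}]'
python3 -c "
from h import *
delta([.59,.0067,.095]);
c=shot('side'); save(c,'p4',(200,210,360,330),5)"
```

```text
time_s: 8.2
position: [0.5676, 0.1535, 0.2315]
eef_rot: [0.001, -0.638, 0.77, -0.001]
ft_force: [0.7, 0.4, 0.7]
opening: 0.0849
time_s: 9.0
position: [0.5907, 0.0079, 0.182]
eef_rot: [0.0, -0.638, 0.77, -0.001]
ft_force: [-0.6, 0.2, -0.3]
opening: 0.0
pos [0.5907 0.0079 0.182 ] yawx -100.7 z [ 0.001 -0.    -1.   ] t 9.0 F [-0.6  0.2 -0.3] op 4.795722395459251e-05 j [ 0.01  0.17  0.2   1.6  -0.   -1.37]
lin [0.027 0.013 1.74 ]
```

View pics/p4.png

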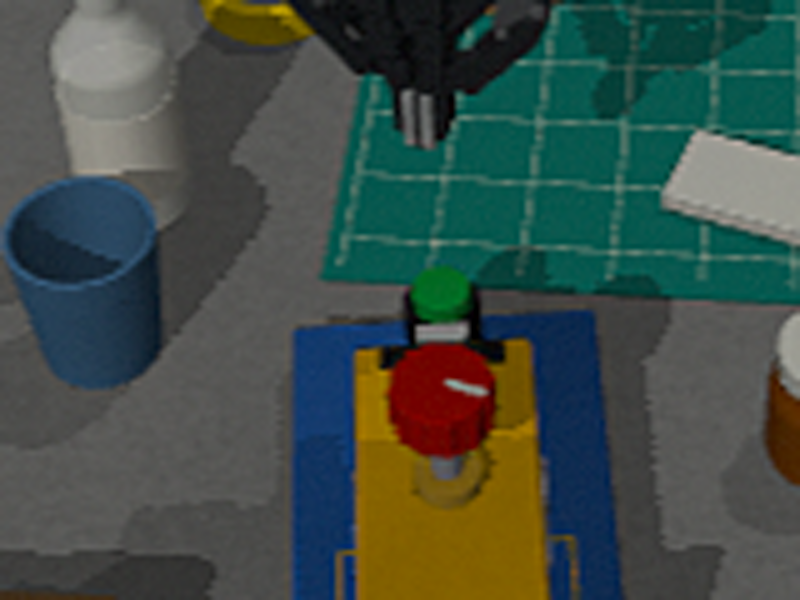

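The closed fingertips (420,130 in the crop) are above the green button, and the knob is at its raised stop. Next I press the button.

```bash
python3 -m crank '[{"linear":[0,0,0.6],"rot":[0,0,0],"grip":0},{"linear":[0,0,1.2],"rot":[0,0,0],"grip":0},{"linear":[0,0,1.65],"rot":[0,0,0],"grip":0},{"linear":[0,0,1.75],"rot":[0,0,0],"grip":0},{"linear":[0,0,1.8],"rot":[0,0,0],"grip":0},{"linear":[0,0,1.85],"rot":[0,0,0],"grip":0},{"linear":[0,0,1.88],"rot":[0,0,0],"grip":0},{"linear":[0,0,1.88],"rot":[0,0,0],"grip":0}]'
python3 -m crank '[{"linear":[0,0,0],"rot":[0,0,0],"grip":0},{"linear":[0,0,0],"rot":[0,0,0],"grip":0},{"linear":[0,0,0],"rot":[0,0,0],"grip":0},{"linear":[0,0,-0.1],"rot":[0,0,0],"grip":0},{"linear":[0,0,-0.6],"rot":[0,0,0],"grip":0},{"linear":[0,0,-1.2],"rot":[0,0,0],"grip":0},{"linear":[0,0,-1.8],"rot":[0,0,0],"grip":0},{"linear":[0,0,-2.4],"rot":[0,0,0],"grip":0}]'
cat >> pan.py <<'E'
def yellow(n,box):
    c=load(n); hsv=cv2.cvtColor(c['image'],cv2.COLOR_RGB2HSV); h,s,v=[hsv[...,i].astype(int) for i in range(3)]
    b=np.zeros(h.shape,bool); b[box[1]:box[3],box[0]:box[2]]=1
    P=cloud(c); m=(h>16)&(h<32)&(s>110)&(P[...,2]<.045)&(P[...,2]>.015)&b; q=P[m]
    (x,y),(w,hh),a=cv2.minAreaRect((q[:,:2]*1000).astype(np.float32)); print(n,'outline',x,y,w,hh,a,len(q))
E
python3 - <<'E'
from h import *; from pan import *
delta([.59,.0067,.095])
shot('top');c=shot('side')
panels('top',(380,160,440,225),(310,225,370,295)); panels('side',(275,190,325,220),(325,230,385,265))
a=load('top')['image'][150:300,130:460]; b=c['image'][190:390,240:400]
o=np.zeros((600,800,3),np.uint8)
a=cv2.resize(a,(550,250)); b=cv2.resize(b,(276,345)); o[:250,:550]=a; o[255:600,:276]=b
b2=cv2.resize(load('top')['image'][150:250,150:300],(450,300),interpolation=cv2.INTER_CUBIC); o[280:580,300:750]=b2
cv2.imwrite('pics/p5.png',o[...,::-1])
for n,bx in(('top',(150,160,260,235)),('side',(255,265,330,380))): yellow(n,bx)
E
```

```text
time_s: 9.85
position: [0.5919, 0.0079, 0.0897]
eef_rot: [0.001, -0.638, 0.77, -0.001]
ft_force: [-0.3, 0.6, -0.2]
opening: -0.0001
time_s: 10.65
position: [0.5912, 0.008, 0.2113]
eef_rot: [0.002, -0.638, 0.77, -0.002]
ft_force: [0.6, -0.6, 0.2]
opening: 0.0001
pos [0.5912 0.008  0.2113] yawx -100.7 z [ 0.004 -0.    -1.   ] t 10.65 F [ 0.6 -0.6  0.2] op 0.00013058593087264742 j [ 0.01  0.18  0.27  1.65 -0.   -1.37]
lin [0.031 0.029 2.327]
top cork c 599.4 -319.2 size 109 59 long axis 17.1 z [13.2 17.2 20.8] n 1036 mean [ 599.2 -318.7   17.1]
top white c 425.5 -144.0 size 111 56 long axis 162.9 z [11.5 15.3 18.8] n 1056 mean [ 425.6 -143.7   15.2]
side cork c 553.8 -327.5 size 61 31 long axis 89.6 z [11.5 15.  18.8] n 106 mean [ 555.  -321.8   15.1]
side white c 422.8 -142.0 size 108 62 long axis 163.4 z [10.9 14.1 17. ] n 535 mean [ 422.5 -141.5   14.1]
top outline 0.0 0.0 0.0 0.0 0.0 0
side outline 571.55126953125 115.4524154663086 116.2493896484375 184.57443237304688 9.729730606079102 42
```

View pics/p5.png

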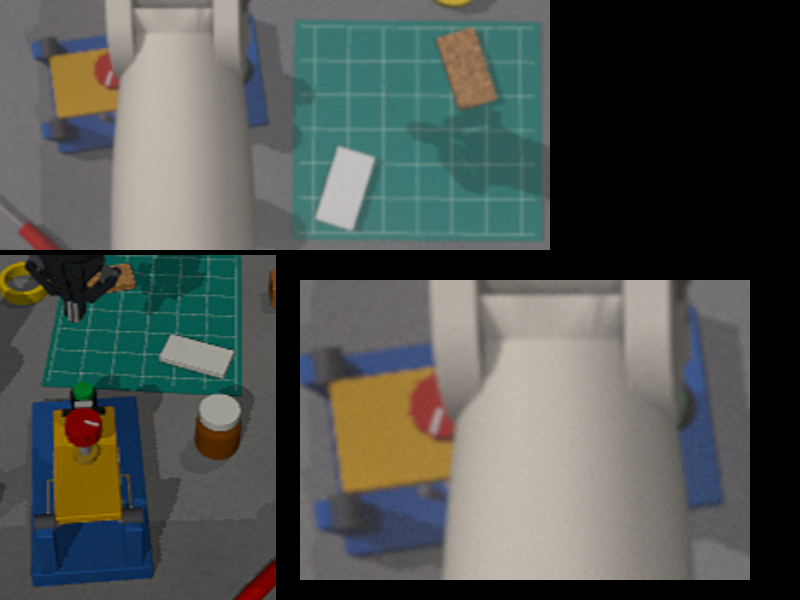

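The lid is still shut and I felt no force, so I'll press again, deeper and watching the force.

```bash
python3 -m crank '[{"linear":[0,0,0.9],"rot":[0,0,0],"grip":0},{"linear":[0,0,1.7],"rot":[0,0,0],"grip":0},{"linear":[-0.03,0,2.2],"rot":[0,0,0],"grip":0},{"linear":[-0.03,0,2.4],"rot":[0,0,0],"grip":0},{"linear":[-0.03,0,2.46],"rot":[0,0,0],"grip":0},{"linear":[-0.03,0,2.46],"rot":[0,0,0],"grip":0},{"linear":[-0.03,0,2.46],"rot":[0,0,0],"grip":0},{"linear":[-0.03,0,2.46],"rot":[0,0,0],"grip":0}]'
python3 -m crank '[{"linear":[0,0,0.02],"rot":[0,0,0],"grip":0},{"linear":[0,0,0.04],"rot":[0,0,0],"grip":0},{"linear":[0,0,0.06],"rot":[0,0,0],"grip":0},{"linear":[0,0,0.06],"rot":[0,0,0],"grip":0},{"linear":[0,0,0.06],"rot":[0,0,0],"grip":0},{"linear":[0,0,0.06],"rot":[0,0,0],"grip":0},{"linear":[0,0,0.06],"rot":[0,0,0],"grip":0},{"linear":[0,0,0.06],"rot":[0,0,0],"grip":0}]'
python3 - <<'E'
from h import *
delta([.59,.0067,.095])
c=shot('side'); save(c,'p6',(240,220,340,320),5.5)
E
```

```text
time_s: 11.55
position: [0.5951, 0.0094, 0.0932]
eef_rot: [0.005, -0.638, 0.77, -0.004]
ft_force: [0.6, 0.1, 1.1]
opening: 0.0004
time_s: 12.35
position: [0.5951, 0.0094, 0.0903]
eef_rot: [0.005, -0.638, 0.77, -0.004]
ft_force: [-0.0, 0.2, 1.1]
opening: 0.0001
pos [0.5951 0.0094 0.0903] yawx -100.7 z [ 0.013 -0.    -1.   ] t 12.35 F [-0.   0.2  1.1] op 6.373016087280423e-05 j [ 0.02  0.17  0.02  1.41 -0.   -1.37]
lin [ 0.072  0.089 -0.096]
```

View pics/p6.png

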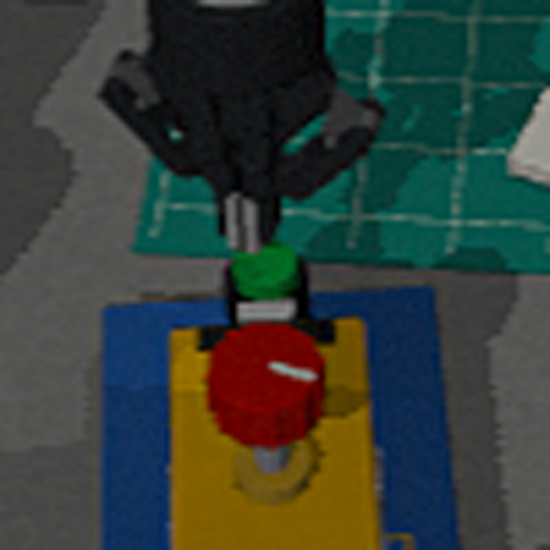

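```bash
python3 -m crank '[{"linear":[0,0,-0.5],"rot":[0,0,0],"grip":0},{"linear":[0.06,0.1,-0.5],"rot":[0,0,0],"grip":0},{"linear":[0.06,0.1,-0.5],"rot":[0,0,0],"grip":0},{"linear":[0.06,0.1,-0.5],"rot":[0,0,0],"grip":0},{"linear":[0.06,0.1,-0.5],"rot":[0,0,0],"grip":0},{"linear":[0.06,0.1,-0.5],"rot":[0,0,0],"grip":0},{"linear":[0.06,0.1,-0.5],"rot":[0,0,0],"grip":0},{"linear":[0.06,0.1,-0.5],"rot":[0,0,0],"grip":0}]'
python3 - <<'E'
from h import *
delta([.59,.0067,.086],-100.7)
c=shot('side');
from pan import *
hsv=cv2.cvtColor(c['image'],cv2.COLOR_RGB2HSV); h,s,v=[hsv[...,i].astype(int) for i in range(3)]
rect(c,(h>45)&(h<80)&(s>100),(0.05,0.2),(270,255,305,285),'button'); print(proj(c,[[.59,.0067,.087],manip.observe()['position']]))
E
```

```text
time_s: 13.2
position: [0.5893, 0.0074, 0.115]
eef_rot: [0.005, -0.638, 0.77, -0.004]
ft_force: [0.2, -0.1, -0.1]
opening: -0.0002
pos [0.5893 0.0074 0.115 ] yawx -100.7 z [ 0.013 -0.    -1.   ] t 13.2 F [ 0.2 -0.1 -0.1] op -0.00015459353632439585 j [ 0.01  0.15  0.05  1.46 -0.   -1.37]
lin [ 0.013 -0.01   0.58 ]
rot [-0.013  0.002  0.   ]
button c 587.4 10.4 size 34 29 long axis 86.3 z [75.4 84.4 88.1] n 125 mean [587.   12.7  83. ]
[[286.71191045 265.87783365]
 [286.39137122 258.59128299]]
```

```bash
python3 -m crank '[{"linear":[0,0,0],"rot":[-0.013,0.002,0],"grip":0},{"linear":[0,0,0.3],"rot":[-0.013,0.002,0],"grip":0},{"linear":[0,0,0.4],"rot":[-0.013,0.002,0],"grip":0},{"linear":[0,0,0.48],"rot":[-0.013,0.002,0],"grip":0},{"linear":[0,0,0.55],"rot":[-0.013,0.002,0],"grip":0},{"linear":[0,0,0.55],"rot":[-0.013,0.002,0],"grip":0},{"linear":[0,0,0.55],"rot":[-0.013,0.002,0],"grip":0},{"linear":[0,0,0.55],"rot":[-0.013,0.002,0],"grip":0}]'
python3 -m crank '[{"linear":[0,0,0.02],"rot":[0,0,0],"grip":0},{"linear":[0,0,0.04],"rot":[0,0,0],"grip":0},{"linear":[0,0,0.06],"rot":[0,0,0],"grip":0},{"linear":[0,0,0.08],"rot":[0,0,0],"grip":0},{"linear":[0,0,0.08],"rot":[0,0,0],"grip":0},{"linear":[0,0,0.08],"rot":[0,0,0],"grip":0},{"linear":[0,0,0.08],"rot":[0,0,0],"grip":0},{"linear":[0,0,0.08],"rot":[0,0,0],"grip":0}]'
python3 - <<'E'
from h import *
delta([.59,.0067,.086],-100.7)
c=shot('side'); P=cloud(c); print(np.round(P[260:380:10,288]*1000).tolist())
E
```

```text
time_s: 14.05
position: [0.5898, 0.0074, 0.088]
eef_rot: [0.0, -0.638, 0.77, -0.0]
ft_force: [0.7, 0.1, 0.4]
opening: -0.0001
time_s: 14.85
position: [0.5899, 0.0074, 0.084]
eef_rot: [0.0, -0.638, 0.77, -0.0]
ft_force: [0.0, 0.3, -0.2]
opening: 0.0
pos [0.5899 0.0074 0.084 ] yawx -100.7 z [ 0.  0. -1.] t 14.85 F [ 0.   0.3 -0.2] op 1.929061302149389e-06 j [ 0.01  0.17  0.01  1.41  0.   -1.37]
lin [ 0.013 -0.005 -0.04 ]
rot [-0.  0.  0.]
[[584.0, 16.0, 119.0], [585.0, 22.0, 89.0], [566.0, 142.0, 193.0], [562.0, 170.0, 192.0], [562.0, 178.0, 168.0], [566.0, 170.0, 121.0], [563.0, 195.0, 117.0], [559.0, 223.0, 119.0], [557.0, 246.0, 115.0], [564.0, 219.0, 34.0], [562.0, 242.0, 28.0], [558.0, 269.0, 30.0]]
```

Run:
```python
from h import *
print(manip.tip_extent)
c=load('side'); a=c['image'][225:300,250:330]; t=shot('top')
cv2.imwrite('pics/p7.png',cv2.resize(a,(640,600),interpolation=cv2.INTER_CUBIC)[...,::-1])
```

```text
0.008
```

View pics/p7.png

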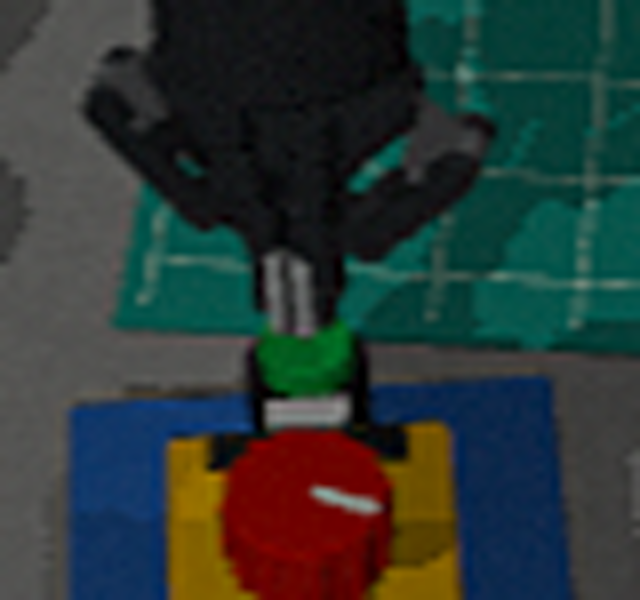

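The fingertips (300,332 in the crop) look a little above the button top, and no force shows. I keep descending in small steps.

```bash
for i in 1 2 3; do python3 -m crank '[{"linear":[0,0,0.015],"rot":[0,0,0],"grip":0},{"linear":[0,0,0.03],"rot":[0,0,0],"grip":0},{"linear":[0,0,0.045],"rot":[0,0,0],"grip":0},{"linear":[0,0,0.06],"rot":[0,0,0],"grip":0},{"linear":[0,0,0.06],"rot":[0,0,0],"grip":0},{"linear":[0,0,0.06],"rot":[0,0,0],"grip":0},{"linear":[0,0,0.06],"rot":[0,0,0],"grip":0},{"linear":[0,0,0.06],"rot":[0,0,0],"grip":0}]'; done
python3 - <<'E'
from h import *
delta([.59,.0067,.086],-100.7)
c=shot('side'); P=cloud(c); print(np.round(P[260:380:10,288]*1000).tolist())
E
```

```text
time_s: 15.75
position: [0.5899, 0.0074, 0.081]
eef_rot: [0.0, -0.638, 0.77, -0.0]
ft_force: [-0.7, 0.1, -0.0]
opening: -0.0
time_s: 16.55
position: [0.5899, 0.0074, 0.0781]
eef_rot: [0.0, -0.638, 0.77, -0.0]
ft_force: [-0.7, 0.9, -0.2]
opening: 0.0
time_s: 17.35
position: [0.5899, 0.0074, 0.0751]
eef_rot: [0.0, -0.638, 0.77, -0.0]
ft_force: [0.1, 0.1, 0.3]
opening: 0.0001
pos [0.5899 0.0074 0.0751] yawx -100.7 z [ 0.001  0.    -1.   ] t 17.35 F [0.1 0.1 0.3] op 8.011670830090808e-05 j [ 0.01  0.17 -0.    1.39  0.   -1.37]
lin [ 0.013 -0.004 -0.218]
rot [-0.001  0.     0.   ]
[[583.0, 21.0, 125.0], [585.0, 21.0, 88.0], [565.0, 143.0, 194.0], [562.0, 170.0, 192.0], [434.0, 887.0, 1078.0], [566.0, 171.0, 122.0], [563.0, 196.0, 119.0], [560.0, 222.0, 118.0], [556.0, 251.0, 123.0], [565.0, 217.0, 30.0], [561.0, 243.0, 30.0], [559.0, 268.0, 27.0]]
```

Run:
```python
from h import *
c=load('side'); P=cloud(c)
for r in range(246,272,2): print(r,[tuple(np.round(P[r,u]*1000).astype(int)) for u in range(282,296,3)],[tuple(c['image'][r,u]) and '%d,%d,%d'%tuple(c['image'][r,u]) for u in (285,288)])
```

```text
246 [(np.int64(595), np.int64(22), np.int64(174)), (np.int64(588), np.int64(19), np.int64(172)), (np.int64(579), np.int64(33), np.int64(187)), (np.int64(574), np.int64(20), np.int64(174)), (np.int64(566), np.int64(21), np.int64(176))] ['21,23,25', '21,22,24']
248 [(np.int64(597), np.int64(16), np.int64(162)), (np.int64(588), np.int64(22), np.int64(168)), (np.int64(580), np.int64(29), np.int64(176)), (np.int64(574), np.int64(23), np.int64(170)), (np.int64(566), np.int64(23), np.int64(171))] ['24,25,28', '21,23,26']
250 [(np.int64(596), np.int64(23), np.int64(162)), (np.int64(593), np.int64(-3), np.int64(135)), (np.int64(580), np.int64(30), np.int64(170)), (np.int64(574), np.int64(19), np.int64(159)), (np.int64(591), np.int64(-134), np.int64(-2))] ['6,9,10', '20,21,21']
252 [(np.int64(596), np.int64(25), np.int64(157)), (np.int64(592), np.int64(7), np.int64(138)), (np.int64(581), np.int64(28), np.int64(161)), (np.int64(575), np.int64(20), np.int64(154)), (np.int64(568), np.int64(13), np.int64(146))] ['18,19,20', '17,22,24']
254 [(np.int64(597), np.int64(20), np.int64(144)), (np.int64(5
[... 1551 characters left out ...]
), np.int64(20), np.int64(101)), (np.int64(585), np.int64(19), np.int64(101)), (np.int64(577), np.int64(18), np.int64(100)), (np.int64(584), np.int64(-72), np.int64(0))] ['79,79,79', '90,91,89']
268 [(np.int64(601), np.int64(12), np.int64(84)), (np.int64(593), np.int64(19), np.int64(92)), (np.int64(585), np.int64(21), np.int64(96)), (np.int64(579), np.int64(10), np.int64(83)), (np.int64(573), np.int64(1), np.int64(74))] ['95,83,92', '97,90,97']
270 [(np.int64(601), np.int64(17), np.int64(82)), (np.int64(593), np.int64(20), np.int64(86)), (np.int64(585), np.int64(21), np.int64(88)), (np.int64(578), np.int64(19), np.int64(86)), (np.int64(572), np.int64(7), np.int64(73))] ['0,92,32', '0,89,27']
```

The depth image puts the fingertips at about z 0.09 while the reported TCP is 0.075, so the tips are about 15 mm higher than the stated geometry. I'll calibrate this by contact.

```bash
for i in 1 2 3; do python3 -m crank '[{"linear":[0,0,0.015],"rot":[0,0,0],"grip":0},{"linear":[0,0,0.03],"rot":[0,0,0],"grip":0},{"linear":[0,0,0.045],"rot":[0,0,0],"grip":0},{"linear":[0,0,0.06],"rot":[0,0,0],"grip":0},{"linear":[0,0,0.06],"rot":[0,0,0],"grip":0},{"linear":[0,0,0.06],"rot":[0,0,0],"grip":0},{"linear":[0,0,0.06],"rot":[0,0,0],"grip":0},{"linear":[0,0,0.06],"rot":[0,0,0],"grip":0}]' | grep -E 'pos|ft'; done
python3 - <<'E'
from h import *
c=shot('side'); P=cloud(c); print(np.round(P[260:380:10,288]*1000).tolist())
E
```

```text
position: [0.5899, 0.0074, 0.0722]
ft_force: [-1.4, -0.1, 3.2]
position: [0.59, 0.0074, 0.0692]
ft_force: [-0.7, 0.1, 3.9]
position: [0.59, 0.0074, 0.0663]
ft_force: [-2.2, -0.6, 4.4]
[[583.0, 25.0, 129.0], [557.0, 182.0, 272.0], [555.0, 202.0, 264.0], [555.0, 210.0, 242.0], [555.0, 217.0, 218.0], [553.0, 237.0, 210.0], [546.0, 286.0, 245.0], [546.0, 293.0, 221.0], [555.0, 257.0, 131.0], [565.0, 217.0, 30.0], [562.0, 243.0, 29.0], [558.0, 270.0, 31.0]]
```

The lid sprang open: the side depth now shows the beam standing up at z 0.13–0.27. Contact puts the closed tips about 15 mm above the reported TCP. Next I go to the white panel.

```bash
python3 -m crank '[{"linear":[0,0,-0.9],"rot":[0,0,0],"grip":0},{"linear":[0.6,0.4,-1.3],"rot":[0,0,0.14],"grip":0},{"linear":[1.2,0.9,-1.3],"rot":[0,0,0.28],"grip":20},{"linear":[1.8,1.35,-1.3],"rot":[0,0,0.42],"grip":40},{"linear":[2.4,1.8,-1.3],"rot":[0,0,0.56],"grip":70},{"linear":[3,2.25,-1.3],"rot":[0,0,0.7],"grip":75},{"linear":[3.58,2.67,-1.3],"rot":[0,0,0.84],"grip":75},{"linear":[3.58,2.67,-1.3],"rot":[0,0,0.98],"grip":75}]' | grep pos
python3 - <<'E'
from h import *; from pan import *
shot('top')
panels('top',(380,160,440,225),(300,215,380,300))
delta([.4255,-.144,.06],163)
yellow('top',(150,160,260,235))
c=load('side')
o=np.zeros((600,800,3),np.uint8); a=load('top')['image'][150:300,130:460]; o[:300,:660]=cv2.resize(a,(660,300)); o[300:600,:400]=cv2.resize(c['image'][250:400,230:430],(400,300))
cv2.imwrite('pics/p8.png',o[...,::-1])
E
```

```text
position: [0.4232, -0.1457, 0.131]
top cork c 599.2 -318.5 size 110 57 long axis 18.3 z [13.3 17.2 21.2] n 1036 mean [ 598.9 -318.6   17.2]
top white none
pos [ 0.4244 -0.1449  0.131 ] yawx -157.8 z [ 0.001 -0.    -1.   ] t 20.7 F [-0.3  0.3  0.2] op 0.07500438043505814 j [-0.33 -0.17 -0.24  1.5   0.   -0.72]
lin [-0.026  0.01   1.42 ]
rot [-0.     0.001  0.684]
top outline 0.0 0.0 0.0 0.0 0.0 0
```

View pics/p8.png

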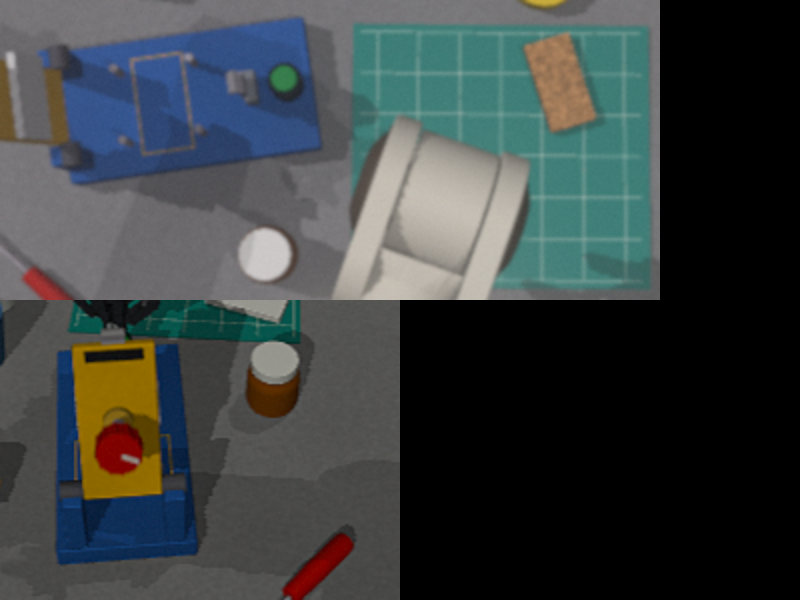

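The lid is open at its stop, and the bed outline is visible (131–193, 52–154 in the crop). I descend on the white panel and measure the outline.

```bash
python3 -m crank '[{"linear":[-0.02,0.01,0],"rot":[0,0,0.14],"grip":75},{"linear":[-0.02,0.01,0.3],"rot":[0,0,0.28],"grip":75},{"linear":[-0.02,0.01,0.6],"rot":[0,0,0.42],"grip":75},{"linear":[-0.02,0.01,1.0],"rot":[0,0,0.56],"grip":75},{"linear":[-0.02,0.01,1.4],"rot":[0,0,0.68],"grip":75},{"linear":[-0.02,0.01,1.8],"rot":[0,0,0.684],"grip":75},{"linear":[-0.02,0.01,2.1],"rot":[0,0,0.684],"grip":75},{"linear":[-0.02,0.01,2.1],"rot":[0,0,0.684],"grip":75}]' | grep -E "pos|ft"
python3 - <<'E'
from h import *
c=load('top'); r=R.from_quat(np.roll(c['rotation'],-1)).as_matrix(); f=240/np.tan(np.radians(float(c['fov_y']))/2)
q=[]
for u,v in((131,58),(181,52),(193,148),(142,154)):
    u,v=u/2+130-.25,v/2+150-.25; d=r@np.array([(u-c['cx'])/f,(v-c['cy'])/f,1]); o=c['origin']; q.append((o+d*(.03-o[2])/d[2])[:2]*1000)
q=np.array(q); print(np.round(q,1), q.mean(0), np.degrees(np.arctan2(*(q[1]-q[2])[::-1])),np.degrees(np.arctan2(*(q[0]-q[3])[::-1])),np.linalg.norm(q[1]-q[2]),np.linalg.norm(q[0]-q[1]))
delta([.4255,-.144,.0],163)
s=shot('side'); save(s,'p9',(310,200,400,270),8)
E
```

```text
position: [0.424, -0.1433, 0.0236]
ft_force: [-0.4, -0.2, 0.2]
[[621.5 193.7]
 [629.2 134.3]
 [514.3 117.7]
 [506.7 177.9]] [567.92706943 155.88769341] 8.22551396631455 7.834490713538858 116.05828907260431 59.90901327760328
pos [ 0.424  -0.1433  0.0236] yawx 163.2 z [-0.003  0.001 -1.   ] t 21.5 F [-0.4 -0.2  0.2] op 0.07535167591270416 j [-0.33 -0.14 -0.42  1.29  0.   -0.03]
lin [-0.033 -0.005  0.471]
rot [ 0.    -0.003  0.003]
```

View pics/p9.png

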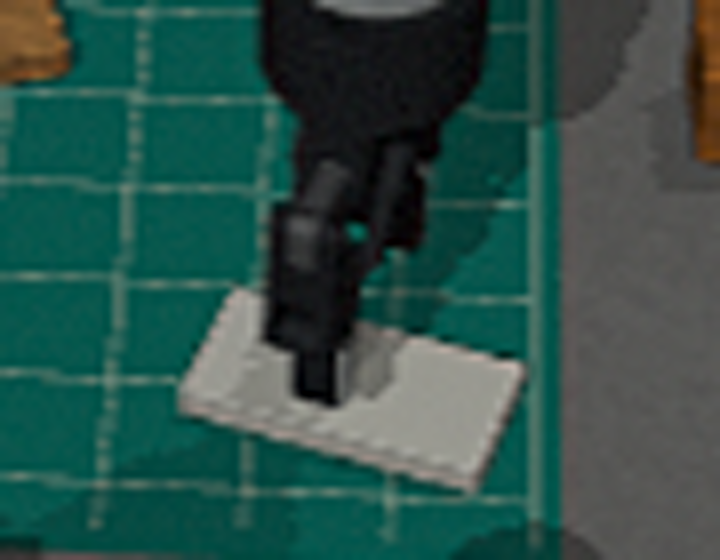

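```bash
python3 -m crank '[{"linear":[-0.03,0,0.2],"rot":[0,-0.003,0],"grip":75},{"linear":[-0.03,0,0.4],"rot":[0,-0.003,0],"grip":75},{"linear":[-0.03,0,0.55],"rot":[0,-0.003,0],"grip":75},{"linear":[-0.03,0,0.65],"rot":[0,-0.003,0],"grip":75},{"linear":[-0.03,0,0.71],"rot":[0,-0.003,0],"grip":75},{"linear":[-0.03,0,0.71],"rot":[0,-0.003,0],"grip":75},{"linear":[-0.03,0,0.71],"rot":[0,-0.003,0],"grip":65},{"linear":[-0.03,0,0.71],"rot":[0,-0.003,0],"grip":62}]' | grep -E "pos|ft"
python3 - <<'E'
from h import *
s=shot('side'); save(s,'p10',(310,200,400,270),8)
E
```

```text
position: [0.4263, -0.1441, -0.0101]
ft_force: [0.5, 0.1, 1.4]
```

View pics/p10.png

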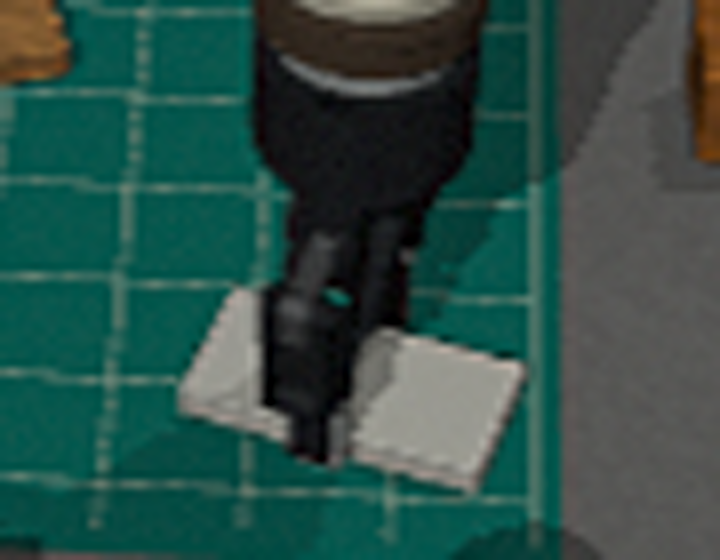

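Both tips straddle the panel near mid-length (318,455). I close on it and lift.

```bash
python3 -m crank '[{"linear":[0,0,-0.02],"rot":[0,0,0],"grip":60},{"linear":[0,0,-0.02],"rot":[0,0,0],"grip":55},{"linear":[0,0,-0.02],"rot":[0,0,0],"grip":45},{"linear":[0,0,-0.02],"rot":[0,0,0],"grip":40},{"linear":[0,0,-0.02],"rot":[0,0,0],"grip":40},{"linear":[0,0,-0.02],"rot":[0,0,0],"grip":40},{"linear":[0,0,-0.02],"rot":[0,0,0],"grip":40},{"linear":[0,0,-0.02],"rot":[0,0,0],"grip":40}]'
python3 -m crank '[{"linear":[0,0,-0.2],"rot":[0,0,0],"grip":40},{"linear":[0,0,-0.6],"rot":[0,0,0],"grip":40},{"linear":[0,0,-1],"rot":[0,0,0],"grip":40},{"linear":[0,0,-1.5],"rot":[0,0,0],"grip":40},{"linear":[0,0,-2],"rot":[0,0,0],"grip":40},{"linear":[0,0,-2.4],"rot":[0,0,0],"grip":40},{"linear":[0,0,-2.4],"rot":[0,0,0],"grip":40},{"linear":[0,0,-2.4],"rot":[0,0,0],"grip":40}]'
python3 - <<'E'
from h import *
delta([.568,.1556,.11],188.4)
E
```

```text
time_s: 23.2
position: [0.4267, -0.1442, -0.0081]
eef_rot: [0.002, 0.147, 0.989, -0.0]
ft_force: [-3.8, 0.9, 8.1]
opening: 0.0536
time_s: 24.0
position: [0.4264, -0.1441, 0.112]
eef_rot: [0.002, 0.147, 0.989, -0.0]
ft_force: [0.3, -1.1, -0.9]
opening: 0.0537
pos [ 0.4264 -0.1441  0.112 ] yawx 163.1 z [ 0.004 -0.001 -1.   ] t 24.0 F [ 0.3 -1.1 -0.9] op 0.0536893506681342 j [-0.33 -0.17 -0.28  1.46  0.   -0.03]
lin [-0.972  6.559  0.044]
rot [-0.001  0.004 -0.441]
```

```bash
python3 -m crank '[{"linear":[0,0,-0.7],"rot":[0,0,0],"grip":40},{"linear":[-0.1,0.9,-0.8],"rot":[0,0,-0.1],"grip":40},{"linear":[-0.3,1.9,-0.8],"rot":[0,0,-0.2],"grip":40},{"linear":[-0.45,2.9,-0.8],"rot":[0,0,-0.3],"grip":40},{"linear":[-0.6,3.9,-0.8],"rot":[0,0,-0.4],"grip":40},{"linear":[-0.75,4.9,-0.8],"rot":[0,0.004,-0.441],"grip":40},{"linear":[-0.9,5.9,-0.8],"rot":[0,0.004,-0.441],"grip":40},{"linear":[-0.97,6.56,-0.8],"rot":[0,0.004,-0.441],"grip":40}]'
python3 -m crank '[{"linear":[0,0,0],"rot":[0,0,0],"grip":40},{"linear":[0,0,0],"rot":[0,0,0],"grip":40},{"linear":[0,0,0],"rot":[0,0,0],"grip":40},{"linear":[0,0,0],"rot":[0,0,0],"grip":40},{"linear":[0,0,0],"rot":[0,0,0],"grip":40},{"linear":[0,0,0],"rot":[0,0,0],"grip":40},{"linear":[0,0,0],"rot":[0,0,0],"grip":40},{"linear":[0,0,0],"rot":[0,0,0],"grip":40}]'
python3 - <<'E'
from h import *
delta([.568,.1556,.06],188.4)
s=shot('side'); save(s,'p11',(240,220,350,320),6)
hsv=cv2.cvtColor(s['image'],cv2.COLOR_RGB2HSV); rect(s,(hsv[...,1]<60)&(hsv[...,2]>110),(.11,.18),(240,220,350,350),'white held')
E
```

```text
time_s: 24.8
position: [0.568, 0.1584, 0.1502]
eef_rot: [-0.001, -0.074, 0.997, -0.0]
ft_force: [0.9, -0.3, -1.0]
opening: 0.0539
time_s: 25.6
position: [0.568, 0.1582, 0.1503]
eef_rot: [-0.001, -0.074, 0.997, -0.0]
ft_force: [-0.3, 0.1, -0.0]
opening: 0.0534
pos [0.568  0.1582 0.1503] yawx -171.5 z [-0.002 -0.001 -1.   ] t 25.6 F [-0.3  0.1 -0. ] op 0.05340571759238959 j [ 0.27  0.17  0.14  1.54 -0.    0.12]
lin [ 0.004 -0.05   1.807]
rot [-0.001 -0.002  0.001]
white held c 598.5 167.6 size 59 39 long axis 101.3 z [168.4 171.7 174.1] n 360 mean [599.9 170.1 171.3]
```

View pics/p11.png

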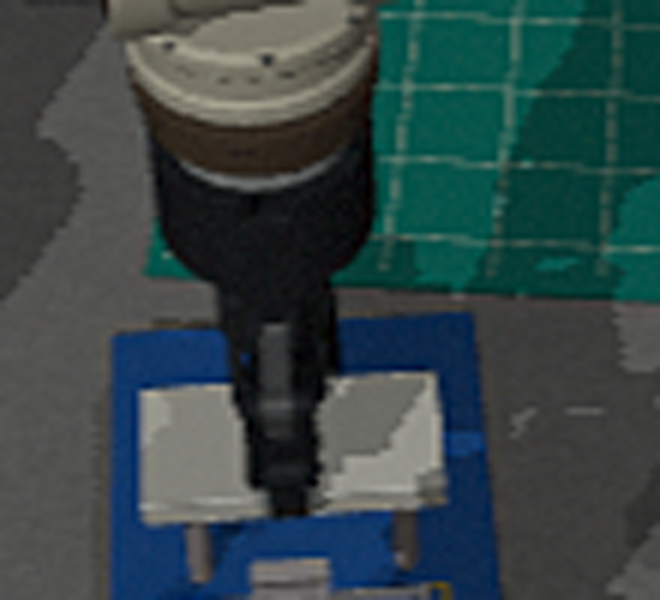

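```bash
cat >> pan.py <<'E'
def held(n,box,mask,zr,c0=(568,155.7),ang=8.3):
    """extent of top face in bed coordinates, mm"""
    c=load(n); P=cloud(c); hsv=cv2.cvtColor(c['image'],cv2.COLOR_RGB2HSV); m=mask(hsv)&(P[...,2]>zr[0])&(P[...,2]<zr[1])
    b=np.zeros(m.shape,bool); b[box[1]:box[3],box[0]:box[2]]=1; m&=b
    m=cv2.morphologyEx(m.astype(np.uint8),cv2.MORPH_OPEN,np.ones((2,2)))>0
    q=P[m]; d=q[:,:2]*1000-c0; a=np.radians(ang); x=d@[np.cos(a),np.sin(a)]; y=d@[-np.sin(a),np.cos(a)]
    print(n,'n',m.sum(),'x',np.round(np.percentile(x,[.3,1,2,98,99,99.7]),1),'y',np.round(np.percentile(y,[.3,1,2,98,99,99.7]),1),'z',np.round(q[:,2].mean()*1000,1))
    # slopes: tilt of the face
    if m.sum()>50:
        A=np.c_[x,y,np.ones(len(x))]; k,_,_,_=np.linalg.lstsq(A,q[:,2]*1000,rcond=None); print('tilt per mm',np.round(k,3))
    for s in(-1,1):
        e=x*s>25
        if e.sum()>20: print(' side',s,'y range',np.round(np.percentile(y[e],[1,99]),1))
E
python3 - <<'E'
from pan import *
shot('top')
W=lambda h:(h[...,1]<70)&(h[...,2]>85)
held('side',(255,270,320,312),W,(.160,.180)); held('top',(150,150,300,250),W,(.160,.180))
E
```

```text
side n 809 x [-64.2 -63.3 -61.4  49.9  50.   51.3] y [-127.8 -106.9  -78.6   45.5   68.   742.7] z 169.8
tilt per mm [-2.40000e-02  1.16900e+00  1.56453e+02]
 side -1 y range [-123.7  445.7]
 side 1 y range [-68.1  35. ]
top n 577 x [-219.3  -55.   -54.7   51.9   63.3   76. ] y [-226.7  -24.6  -24.3   21.4   31.2   39.1] z 167.6
tilt per mm [ -1.004  -3.457 124.092]
 side -1 y range [-24.7  36.3]
 side 1 y range [-24.3  -1.9]
```

```bash
python3 -m crank '[{"linear":[-0.025,-0.05,0],"rot":[-0.001,-0.002,0],"grip":40},{"linear":[-0.025,-0.05,0.5],"rot":[-0.001,-0.002,0],"grip":40},{"linear":[-0.025,-0.05,1],"rot":[-0.001,-0.002,0],"grip":40},{"linear":[-0.025,-0.05,1.5],"rot":[-0.001,-0.002,0],"grip":40},{"linear":[-0.025,-0.05,2],"rot":[-0.001,-0.002,0],"grip":40},{"linear":[-0.025,-0.05,2.4],"rot":[-0.001,-0.002,0],"grip":40},{"linear":[-0.025,-0.05,2.4],"rot":[-0.001,-0.002,0],"grip":40},{"linear":[-0.025,-0.05,2.4],"rot":[-0.001,-0.002,0],"grip":40}]'
python3 - <<'E'
from pan import *
delta([.5692,.1557,.0213],188.3)
E
```

```text
time_s: 26.5
position: [0.5694, 0.1559, 0.0307]
eef_rot: [-0.0, -0.074, 0.997, 0.0]
ft_force: [1.0, 0.6, 0.2]
opening: 0.0538
pos [0.5694 0.1559 0.0307] yawx -171.5 z [-0.001  0.    -1.   ] t 26.5 F [1.  0.6 0.2] op 0.053838567937001126 j [ 0.27  0.19 -0.07  1.31  0.    0.12]
lin [ 0.004 -0.003  0.187]
rot [ 0.    -0.001  0.003]
```

```bash
python3 -m crank '[{"linear":[0,0,0.05],"rot":[0,0,0],"grip":40},{"linear":[0,0,0.09],"rot":[0,0,0],"grip":40},{"linear":[0,0,0.13],"rot":[0,0,0],"grip":40},{"linear":[0,0,0.15],"rot":[0,0,0],"grip":40},{"linear":[0,0,0.165],"rot":[0,0,0],"grip":40},{"linear":[0,0,0.165],"rot":[0,0,0],"grip":40},{"linear":[0,0,0.165],"rot":[0,0,0],"grip":40},{"linear":[0,0,0.165],"rot":[0,0,0],"grip":40}]'; python3 -m crank '[{"linear":[0,0,0.02],"rot":[0,0,0],"grip":40},{"linear":[0,0,0.03],"rot":[0,0,0],"grip":40},{"linear":[0,0,0.03],"rot":[0,0,0],"grip":40},{"linear":[0,0,0.03],"rot":[0,0,0],"grip":40},{"linear":[0,0,0.03],"rot":[0,0,0],"grip":40},{"linear":[0,0,0.03],"rot":[0,0,0],"grip":40},{"linear":[0,0,0.03],"rot":[0,0,0],"grip":40},{"linear":[0,0,0.03],"rot":[0,0,0],"grip":40}]'
```

```text
time_s: 27.3
position: [0.5694, 0.1559, 0.0225]
eef_rot: [-0.0, -0.074, 0.997, 0.0]
ft_force: [0.3, 0.7, -1.5]
opening: 0.0536
time_s: 28.1
position: [0.5694, 0.1559, 0.021]
eef_rot: [-0.0, -0.074, 0.997, 0.0]
ft_force: [-0.1, 0.3, -0.8]
opening: 0.0539
```

```bash
for i in 1 2; do python3 -m crank '[{"linear":[0,0,0.01],"rot":[0,0,0],"grip":40},{"linear":[0,0,0.02],"rot":[0,0,0],"grip":40},{"linear":[0,0,0.03],"rot":[0,0,0],"grip":40},{"linear":[0,0,0.03],"rot":[0,0,0],"grip":40},{"linear":[0,0,0.03],"rot":[0,0,0],"grip":40},{"linear":[0,0,0.03],"rot":[0,0,0],"grip":40},{"linear":[0,0,0.03],"rot":[0,0,0],"grip":40},{"linear":[0,0,0.03],"rot":[0,0,0],"grip":40}]'|grep -E 'pos|ft'; done
```

```text
position: [0.5694, 0.1559, 0.0195]
ft_force: [-0.2, 0.3, -0.6]
position: [0.5695, 0.1559, 0.019]
ft_force: [-4.3, -1.8, 7.0]
```

The panel touches the bed. I release, rise and take a look.

```bash
python3 -m crank '[{"linear":[0,0,-0.01],"rot":[0,0,0],"grip":56},{"linear":[0,0,-0.01],"rot":[0,0,0],"grip":60},{"linear":[0,0,-0.01],"rot":[0,0,0],"grip":64},{"linear":[0,0,-0.01],"rot":[0,0,0],"grip":68},{"linear":[0,0,-0.01],"rot":[0,0,0],"grip":68},{"linear":[0,0,-0.4],"rot":[0,0,0],"grip":68},{"linear":[0,0,-1.2],"rot":[0,0,0],"grip":68},{"linear":[0,0,-2],"rot":[0,0,0],"grip":68}]'|grep -E 'pos|ft|op'
python3 -m crank '[{"linear":[0,-0.1,-0.7],"rot":[0,0,0],"grip":75},{"linear":[0.1,-1.2,-0.8],"rot":[0,0,0],"grip":75},{"linear":[0.2,-2.2,-0.8],"rot":[0,0,0],"grip":75},{"linear":[0.3,-3.2,-0.8],"rot":[0,0,0],"grip":75},{"linear":[0.4,-4.2,-0.8],"rot":[0,0,-0.05],"grip":75},{"linear":[0.5,-5.2,-0.8],"rot":[0,0,-0.1],"grip":75},{"linear":[0.6,-6.2,-0.8],"rot":[0,0,-0.17],"grip":75},{"linear":[0.6,-6.2,-0.8],"rot":[0,0,-0.17],"grip":75}]'|grep -E 'pos|ft|op'
python3 - <<'E'
from pan import *
shot('top'); shot('side')
panels('top',(360,150,450,250),(150,160,260,240)); panels('side',(270,185,335,225),(255,270,330,340))
o=np.zeros((600,800,3),np.uint8); a=load('top')['image'][150:300,150:300]; o[:400,:400]=cv2.resize(a,(400,400),interpolation=cv2.INTER_CUBIC); o[:400,400:800]=cv2.resize(load('side')['image'][255:335,250:330],(400,400),interpolation=cv2.INTER_CUBIC); o[400:,:400]=cv2.resize(load('top')['image'][150:300,280:580],(400,200))
cv2.imwrite('pics/p12.png',o[...,::-1]); delta([.5992,-.3187,.03],198)
E
```

```text
position: [0.5688, 0.1557, 0.1194]
ft_force: [0.9, 1.3, 0.1]
opening: 0.0679
position: [0.5845, -0.1602, 0.1589]
ft_force: [-0.4, 0.7, -0.6]
opening: 0.0753
top cork c 599.4 -319.2 size 109 57 long axis 17.2 z [13.5 17.2 21.2] n 1034 mean [ 598.9 -318.6   17.3]
top white c 579.6 158.7 size 88 57 long axis 8.9 z [38.4 42.2 46.2] n 781 mean [584.2 157.4  42.2]
side cork c 596.7 -316.6 size 109 63 long axis 17.8 z [11.8 15.4 18.7] n 391 mean [ 596.2 -311.6   15.3]
side white none
pos [ 0.5847 -0.1569  0.159 ] yawx -162.0 z [-0.002  0.    -1.   ] t 31.4 F [ 0.3 -0.8  0.5] op 0.07500029949214261 j [-0.26  0.21  0.2   1.56 -0.   -0.58]
lin [ 0.721 -3.17   2.579]
rot [ 0.001 -0.002  0.001]
```

View pics/p12.png

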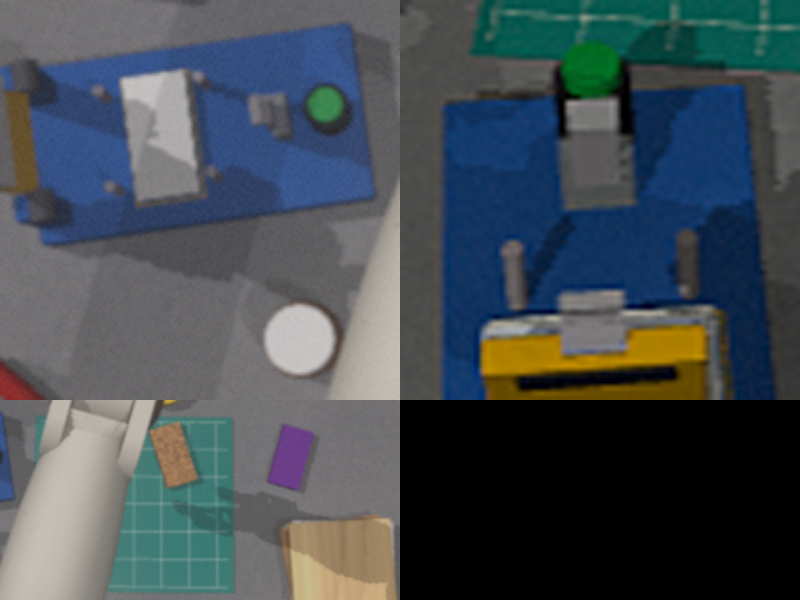

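White sits flat in the outline (160,135 in the crop), and cork hasn't moved. I check white's fit and descend on cork.

```bash
python3 -m crank '[{"linear":[0.25,-1,0],"rot":[0,0,0],"grip":75},{"linear":[0.5,-2,0],"rot":[0,0,0],"grip":75},{"linear":[0.72,-3,0.4],"rot":[0,0,0],"grip":75},{"linear":[0.72,-3.17,0.9],"rot":[0,0,0],"grip":75},{"linear":[0.72,-3.17,1.5],"rot":[0,0,0],"grip":75},{"linear":[0.72,-3.17,2.1],"rot":[0,0,0],"grip":75},{"linear":[0.72,-3.17,2.58],"rot":[0,0,0],"grip":75},{"linear":[0.72,-3.17,2.58],"rot":[0,0,0],"grip":75}]'|grep -E 'pos|ft|op'
python3 - <<'E'
from pan import *
c=load('top'); hsv=cv2.cvtColor(c['image'],cv2.COLOR_RGB2HSV)
rect(c,(hsv[...,1]<70)&(hsv[...,2]>70),(.032,.06),(188,165,232,235),'white')
delta([.5992,-.3188,-.0075],198)
E
```

```text
position: [0.5978, -0.3158, 0.0259]
ft_force: [-0.0, 0.4, -0.4]
opening: 0.0751
white c 569.8 157.3 size 112 57 long axis 8.9 z [38.4 42.3 46.2] n 1123 mean [568.9 156.7  42.2]
pos [ 0.5978 -0.3158  0.0259] yawx -161.9 z [-0.008  0.004 -1.   ] t 32.2 F [-0.   0.4 -0.4] op 0.07508800098402209 j [-0.49  0.41  0.19  1.36 -0.   -0.8 ]
lin [-0.012 -0.068  0.668]
rot [ 0.006 -0.006  0.002]
```

```bash
python3 -m crank '[{"linear":[-0.01,-0.07,0.1],"rot":[0.006,-0.006,0],"grip":75},{"linear":[-0.01,-0.07,0.25],"rot":[0.006,-0.006,0],"grip":75},{"linear":[-0.01,-0.07,0.4],"rot":[0.006,-0.006,0],"grip":75},{"linear":[-0.01,-0.07,0.55],"rot":[0.006,-0.006,0],"grip":75},{"linear":[-0.01,-0.07,0.66],"rot":[0.006,-0.006,0],"grip":75},{"linear":[-0.01,-0.07,0.66],"rot":[0.006,-0.006,0],"grip":70},{"linear":[-0.01,-0.07,0.66],"rot":[0.006,-0.006,0],"grip":65},{"linear":[-0.01,-0.07,0.66],"rot":[0.006,-0.006,0],"grip":62}]'|grep -E 'pos|ft|op'
python3 - <<'E'
from pan import *
delta([.5992,-.3188,-.0075],197.6)
E
```

```text
position: [0.5994, -0.3191, -0.0067]
ft_force: [1.0, -0.3, -0.2]
opening: 0.0622
pos [ 0.5994 -0.3191 -0.0067] yawx -161.9 z [ 0.001 -0.001 -1.   ] t 33.0 F [ 1.  -0.3 -0.2] op 0.06218591107732631 j [-0.49  0.42  0.14  1.29 -0.   -0.8 ]
lin [0.002 0.007 0.017]
rot [-0.001  0.     0.009]
```

```bash
python3 -m crank '[{"linear":[0,0,0],"rot":[0,0,0],"grip":60},{"linear":[0,0,0],"rot":[0,0,0],"grip":57},{"linear":[0,0,0],"rot":[0,0,0],"grip":50},{"linear":[0,0,0],"rot":[0,0,0],"grip":40},{"linear":[0,0,0],"rot":[0,0,0],"grip":40},{"linear":[0,0,0],"rot":[0,0,0],"grip":40},{"linear":[0,0,0],"rot":[0,0,0],"grip":40},{"linear":[0,0,0],"rot":[0,0,0],"grip":40}]'|grep -E 'pos|ft|op'
python3 -m crank '[{"linear":[0,0,-0.2],"rot":[0,0,0],"grip":40},{"linear":[0,0,-0.6],"rot":[0,0,0],"grip":40},{"linear":[0,0,-1.1],"rot":[0,0,0],"grip":40},{"linear":[0,0,-1.7],"rot":[0,0,0],"grip":40},{"linear":[0,0,-2.3],"rot":[0,0,0],"grip":40},{"linear":[0,0,-2.9],"rot":[0,0,0],"grip":40},{"linear":[0,0,-3.2],"rot":[0,0,0],"grip":40},{"linear":[0,0,-3.2],"rot":[0,0,0],"grip":40}]'|grep -E 'pos|ft|op'
python3 - <<'E'
from pan import *
delta([.568,.1556,.155],188.4)
E
```

```text
position: [0.5998, -0.3193, -0.0057]
ft_force: [0.5, -0.5, 5.6]
opening: 0.0537
position: [0.6004, -0.3196, 0.1577]
ft_force: [0.4, 0.8, -0.3]
opening: 0.0536
pos [ 0.6004 -0.3196  0.1577] yawx -161.9 z [ 0.006 -0.003 -1.   ] t 34.6 F [ 0.4  0.8 -0.3] op 0.053598895436120314 j [-0.49  0.39  0.42  1.6  -0.   -0.8 ]
lin [-2.336  9.235  0.017]
rot [-0.005  0.005  0.169]
```

```bash
python3 -m crank '[{"linear":[-0.25,1,0],"rot":[-0.005,0.005,0.03],"grip":40},{"linear":[-0.5,2,0],"rot":[-0.005,0.005,0.06],"grip":40},{"linear":[-0.75,3,0],"rot":[-0.005,0.005,0.09],"grip":40},{"linear":[-1,4,0],"rot":[-0.005,0.005,0.12],"grip":40},{"linear":[-1.25,5,0],"rot":[-0.005,0.005,0.15],"grip":40},{"linear":[-1.5,6,0],"rot":[-0.005,0.005,0.169],"grip":40},{"linear":[-1.75,7,0],"rot":[-0.005,0.005,0.169],"grip":40},{"linear":[-1.75,7,0],"rot":[-0.005,0.005,0.169],"grip":40}]'|grep -E 'pos|ft|op'
python3 - <<'E'
from pan import *
delta([.5685,.1557,.155],188.4)
E
```

```text
position: [0.5737, 0.0446, 0.1551]
ft_force: [-0.3, 0.8, -0.3]
opening: 0.0532
pos [0.5737 0.0446 0.1551] yawx -171.3 z [-0.002  0.001 -1.   ] t 35.4 F [-0.3  0.8 -0.3] op 0.05315577014767401 j [ 0.08  0.14  0.11  1.55  0.   -0.07]
lin [-0.232  2.212  0.005]
rot [ 0.001 -0.002  0.004]
```

```bash
python3 -m crank '[{"linear":[-0.1,0.8,0],"rot":[0.001,-0.002,0.004],"grip":40},{"linear":[-0.2,1.6,0],"rot":[0.001,-0.002,0.004],"grip":40},{"linear":[-0.232,2.2,0],"rot":[0.001,-0.002,0.004],"grip":40},{"linear":[-0.232,2.21,0],"rot":[0.001,-0.002,0.004],"grip":40},{"linear":[-0.232,2.21,0.5],"rot":[0.001,-0.002,0.004],"grip":40},{"linear":[-0.232,2.21,1.0],"rot":[0.001,-0.002,0.004],"grip":40},{"linear":[-0.232,2.21,1.5],"rot":[0.001,-0.002,0.004],"grip":40},{"linear":[-0.232,2.21,1.5],"rot":[0.001,-0.002,0.004],"grip":40}]'|grep -E 'pos|ft|op'
python3 - <<'E'
from pan import *
delta([.5685,.1557,.036],188.4)
E
```

```text
position: [0.5662, 0.1541, 0.0759]
ft_force: [0.7, 0.6, -0.6]
opening: 0.0533
pos [0.5662 0.1541 0.0759] yawx -171.6 z [-0.006 -0.002 -1.   ] t 36.2 F [ 0.7  0.6 -0.6] op 0.053259513831862317 j [ 0.27  0.17 -0.    1.4   0.    0.12]
lin [-0.055  0.025  0.798]
rot [-0.001 -0.007 -0.   ]
```

```bash
python3 -m crank '[{"linear":[-0.055,0.025,0.1],"rot":[-0.001,-0.007,0],"grip":40},{"linear":[-0.055,0.025,0.3],"rot":[-0.001,-0.007,0],"grip":40},{"linear":[-0.055,0.025,0.5],"rot":[-0.001,-0.007,0],"grip":40},{"linear":[-0.055,0.025,0.65],"rot":[-0.001,-0.007,0],"grip":40},{"linear":[-0.055,0.025,0.72],"rot":[-0.001,-0.007,0],"grip":40},{"linear":[-0.055,0.025,0.76],"rot":[-0.001,-0.007,0],"grip":40},{"linear":[-0.055,0.025,0.78],"rot":[-0.001,-0.007,0],"grip":40},{"linear":[-0.055,0.025,0.78],"rot":[-0.001,-0.007,0],"grip":40}]'|grep -E 'pos|ft|op'
for i in 1 2; do python3 -m crank '[{"linear":[0,0,0.01],"rot":[0,0,0],"grip":40},{"linear":[0,0,0.02],"rot":[0,0,0],"grip":40},{"linear":[0,0,0.03],"rot":[0,0,0],"grip":40},{"linear":[0,0,0.03],"rot":[0,0,0],"grip":40},{"linear":[0,0,0.03],"rot":[0,0,0],"grip":40},{"linear":[0,0,0.03],"rot":[0,0,0],"grip":40},{"linear":[0,0,0.03],"rot":[0,0,0],"grip":40},{"linear":[0,0,0.03],"rot":[0,0,0],"grip":40}]'|grep -E 'pos|ft'; done
```

```text
position: [0.5686, 0.1558, 0.0371]
ft_force: [-0.4, -0.4, -0.9]
opening: 0.0534
position: [0.5687, 0.1558, 0.0356]
ft_force: [-1.0, -0.0, -0.1]
position: [0.5686, 0.1558, 0.0341]
ft_force: [0.2, -0.7, -0.2]
```

```bash
python3 -m crank '[{"linear":[0,0,0.01],"rot":[0,0,0],"grip":40},{"linear":[0,0,0.02],"rot":[0,0,0],"grip":40},{"linear":[0,0,0.03],"rot":[0,0,0],"grip":40},{"linear":[0,0,0.03],"rot":[0,0,0],"grip":40},{"linear":[0,0,0.03],"rot":[0,0,0],"grip":40},{"linear":[0,0,0.03],"rot":[0,0,0],"grip":40},{"linear":[0,0,0.03],"rot":[0,0,0],"grip":40},{"linear":[0,0,0.03],"rot":[0,0,0],"grip":40}]'|grep -E 'pos|ft'
```

```text
position: [0.5687, 0.1558, 0.0333]
ft_force: [-2.5, -0.8, 4.9]
```

Contact. I release, back off and check the stack.

```bash
python3 -m crank '[{"linear":[0,0,-0.01],"rot":[0,0,0],"grip":56},{"linear":[0,0,-0.01],"rot":[0,0,0],"grip":60},{"linear":[0,0,-0.01],"rot":[0,0,0],"grip":64},{"linear":[0,0,-0.01],"rot":[0,0,0],"grip":68},{"linear":[0,0,-0.01],"rot":[0,0,0],"grip":68},{"linear":[0,0,-0.4],"rot":[0,0,0],"grip":68},{"linear":[0,0,-1.2],"rot":[0,0,0],"grip":68},{"linear":[0,0,-2],"rot":[0,0,0],"grip":68}]'|grep -E 'pos|ft|op'
python3 -m crank '[{"linear":[0,-0.1,-0.7],"rot":[0,0,0],"grip":0},{"linear":[0,-1,-1.2],"rot":[0,0,0.14],"grip":0},{"linear":[0,-2,-2],"rot":[0,0,0.28],"grip":0},{"linear":[0,-3,-3],"rot":[0,0,0.42],"grip":0},{"linear":[0,-4,-3.8],"rot":[0,0,0.56],"grip":0},{"linear":[0,-5,-3.8],"rot":[0,0,0.7],"grip":0},{"linear":[0,-5,-3.8],"rot":[0,0,0.84],"grip":0},{"linear":[0,-5,-3.8],"rot":[0,0,0.98],"grip":0}]'|grep -E 'pos|ft|op'
python3 - <<'E'
from pan import *
c=shot('top'); shot('side'); hsv=cv2.cvtColor(c['image'],cv2.COLOR_RGB2HSV)
rect(c,(hsv[...,0]<25)&(hsv[...,1]>60)&(hsv[...,2]>50),(.045,.07),(180,155,240,240),'cork')
P=cloud(c); m=P[180:230,195:225]; print(np.round(np.percentile(m[...,2],[5,25,50,75,95])*1000))
save(c,'p13',(150,150,300,250),5)
delta([.568,.1556,.3],98.4)
E
```

```text
position: [0.568, 0.1555, 0.1338]
ft_force: [0.5, 0.0, 0.7]
opening: 0.0676
position: [0.6051, -0.0964, 0.3251]
ft_force: [0.1, 0.4, -0.4]
opening: -0.0002
cork c 567.8 155.6 size 108 55 long axis 8.4 z [52.6 56.3 60.1] n 1081 mean [568.  155.4  56.2]
[28. 41. 55. 57. 61.]
pos [ 0.6047 -0.0931  0.3236] yawx 132.0 z [-0.  0. -1.] t 41.1 F [ 0.3 -0.3 -1. ] op -5.1235464931316286e-05 j [-0.15  0.33  0.67  1.92  0.    0.69]
lin [4.188 2.781 0.474]
rot [-0.    -0.     0.586]
```

View pics/p13.png

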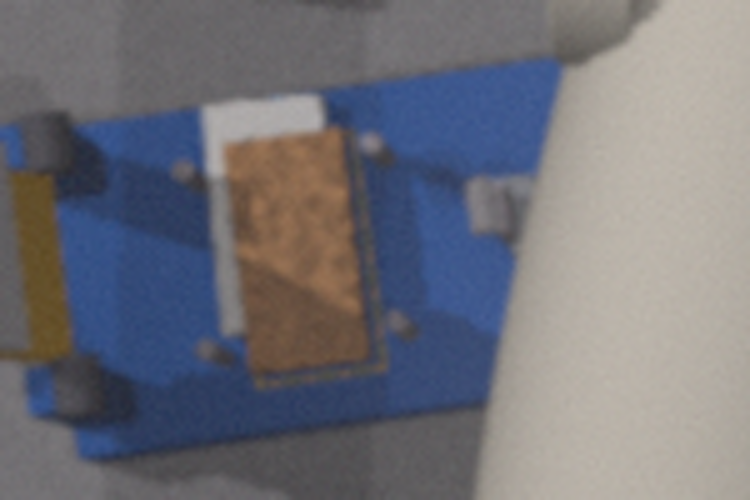

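White was shifted by the disturbance (about 15 mm in x and 10 mm in y) before cork was laid on it. Cork itself sits correctly at (567.8,155.6), 8.4°. To fix this I set cork back on the mat, re-place white, then put cork back.

```bash
python3 -m crank '[{"linear":[0.8,0.5,0],"rot":[0,0,-0.14],"grip":72},{"linear":[1.6,1.1,0.4],"rot":[0,0,-0.28],"grip":72},{"linear":[2.4,1.6,1],"rot":[0,0,-0.42],"grip":72},{"linear":[3.2,2.1,1.7],"rot":[0,0,-0.56],"grip":72},{"linear":[4.1,2.7,2.4],"rot":[0,0,-0.7],"grip":72},{"linear":[4.17,2.78,3.1],"rot":[0,0,-0.84],"grip":72},{"linear":[4.17,2.78,3.7],"rot":[0,0,-0.98],"grip":72},{"linear":[4.17,2.78,3.9],"rot":[0,0,-0.984],"grip":72}]'|grep -E 'pos|ft|op'
python3 - <<'E'
from pan import *
c=load('top'); hsv=cv2.cvtColor(c['image'],cv2.COLOR_RGB2HSV)
# white corners from enlarged crop px (5x, offset 150,150): top-left, top-right, bottom-left
r=R.from_quat(np.roll(c['rotation'],-1)).as_matrix(); f=240/np.tan(np.radians(float(c['fov_y']))/2)
q=[]
for u,v in((203,106),(324,96),(223,336)):
    u,v=u/5+150-.4,v/5+150-.4; d=r@np.array([(u-c['cx'])/f,(v-c['cy'])/f,1]); o=c['origin']; q.append((o+d*(.042-o[2])/d[2])[:2]*1000)
q=np.array(q); print(np.round(q,1)); print('white centre',(q[1]+q[2])/2,'axis',np.degrees(np.arctan2(*(q[0]-q[2])[::-1])),np.linalg.norm(q[0]-q[2]),np.linalg.norm(q[0]-q[1]))
delta([.5685,.1557,.034],188.4)
E
```

```text
position: [0.5654, 0.1564, 0.1237]
ft_force: [-0.6, 0.0, -1.5]
opening: 0.0718
[[638.3 203.6]
 [643.6 146.5]
 [529.  191.5]]
white centre [586.31284973 168.95552857] axis 6.322615196560198 109.98634663198555 57.35583089478005
pos [0.5654 0.1564 0.1237] yawx -171.1 z [-0.007 -0.001 -1.   ] t 41.9 F [-0.6  0.  -1.5] op 0.07175602114429931 j [0.27 0.17 0.08 1.49 0.   0.11]
lin [-0.072 -0.023  1.794]
rot [-0.    -0.007  0.009]
```

```bash
python3 -m crank '[{"linear":[-0.07,-0.02,0.3],"rot":[0,-0.007,0.009],"grip":72},{"linear":[-0.07,-0.02,0.8],"rot":[0,-0.007,0.009],"grip":72},{"linear":[-0.07,-0.02,1.3],"rot":[0,-0.007,0.009],"grip":68},{"linear":[-0.07,-0.02,1.65],"rot":[0,-0.007,0.009],"grip":68},{"linear":[-0.07,-0.02,1.78],"rot":[0,-0.007,0.009],"grip":64},{"linear":[-0.07,-0.02,1.78],"rot":[0,-0.007,0.009],"grip":55},{"linear":[-0.07,-0.02,1.78],"rot":[0,-0.007,0.009],"grip":40},{"linear":[-0.07,-0.02,1.78],"rot":[0,-0.007,0.009],"grip":40}]'|grep -E 'pos|ft|op'
python3 -m crank '[{"linear":[0,0,0],"rot":[0,0,0],"grip":40},{"linear":[0,0,0],"rot":[0,0,0],"grip":40},{"linear":[0,0,-0.2],"rot":[0,0,0],"grip":40},{"linear":[0,0,-0.7],"rot":[0,0,0],"grip":40},{"linear":[0,0,-1.3],"rot":[0,0,0],"grip":40},{"linear":[0,0,-1.9],"rot":[0,0,0],"grip":40},{"linear":[0,0,-2.4],"rot":[0,0,0],"grip":40},{"linear":[0,0,-2.4],"rot":[0,0,0],"grip":40}]'|grep -E 'pos|ft|op'
python3 - <<'E'
from pan import *
delta([.60,-.20,.155],188.4)
E
```

```text
position: [0.5691, 0.156, 0.0362]
ft_force: [0.4, 0.4, -0.4]
opening: 0.0533
position: [0.5704, 0.1564, 0.1612]
ft_force: [0.6, 0.8, 0.0]
opening: 0.0529
pos [0.5704 0.1564 0.1612] yawx -171.6 z [ 0.008  0.002 -1.   ] t 43.5 F [0.6 0.8 0. ] op 0.05294053867104936 j [ 0.27  0.16  0.15  1.55 -0.    0.12]
lin [ 0.454 -7.138  0.115]
rot [ 0.001  0.008 -0.   ]
```

```bash
python3 -m crank '[{"linear":[0.07,-1,0],"rot":[0.001,0.008,0],"grip":40},{"linear":[0.14,-2,0],"rot":[0.001,0.008,0],"grip":40},{"linear":[0.2,-3,0],"rot":[0.001,0.008,0],"grip":40},{"linear":[0.26,-4,0],"rot":[0.001,0.008,0],"grip":40},{"linear":[0.32,-5,0],"rot":[0.001,0.008,0],"grip":40},{"linear":[0.38,-6,0],"rot":[0.001,0.008,0],"grip":40},{"linear":[0.44,-7,0],"rot":[0.001,0.008,0],"grip":40},{"linear":[0.45,-7.14,0],"rot":[0.001,0.008,0],"grip":40}]'|grep -E 'pos|ft|op'
python3 -m crank '[{"linear":[0,0,0.5],"rot":[0,0,0],"grip":40},{"linear":[0,0,1.1],"rot":[0,0,0],"grip":40},{"linear":[0,0,1.7],"rot":[0,0,0],"grip":40},{"linear":[0,0,2.3],"rot":[0,0,0],"grip":40},{"linear":[0,0,2.8],"rot":[0,0,0],"grip":40},{"linear":[0,0,3.1],"rot":[0,0,0],"grip":40},{"linear":[0,0,3.15],"rot":[0,0,0],"grip":40},{"linear":[0,0,3.15],"rot":[0,0,0],"grip":40}]'|grep -E 'pos|ft|op'
python3 - <<'E'
from pan import *
c=shot('top');  hsv=cv2.cvtColor(c['image'],cv2.COLOR_RGB2HSV)
rect(c,(hsv[...,1]<75)&(hsv[...,2]>65),(.034,.06),(175,155,232,240),'white')
rect(c,(hsv[...,1]<60)&(hsv[...,2]>75),(.034,.06),(175,155,232,240),'white')
E
```

```text
position: [0.5996, -0.205, 0.1597]
ft_force: [-0.6, 0.2, -0.1]
opening: 0.0531
position: [0.5996, -0.205, 0.0026]
ft_force: [-0.0, -0.2, 0.0]
opening: 0.0532
white c 587.7 172.7 size 111 60 long axis 6.2 z [38.2 42.5 46.5] n 1118 mean [587.3 170.8  42.4]
white c 587.8 171.1 size 111 57 long axis 6.2 z [38.2 42.4 46.4] n 1106 mean [587.2 170.5  42.4]
```

```bash
for i in 1 2 3; do python3 -m crank '[{"linear":[0,0,0.01],"rot":[0,0,0],"grip":40},{"linear":[0,0,0.02],"rot":[0,0,0],"grip":40},{"linear":[0,0,0.03],"rot":[0,0,0],"grip":40},{"linear":[0,0,0.04],"rot":[0,0,0],"grip":40},{"linear":[0,0,0.04],"rot":[0,0,0],"grip":40},{"linear":[0,0,0.04],"rot":[0,0,0],"grip":40},{"linear":[0,0,0.04],"rot":[0,0,0],"grip":40},{"linear":[0,0,0.04],"rot":[0,0,0],"grip":40}]'|grep -E 'pos|ft'; done
```

```text
position: [0.6001, -0.2052, 0.0014]
ft_force: [-0.4, 0.1, -1.6]
position: [0.6001, -0.2052, -0.0005]
ft_force: [-0.2, 0.3, 0.7]
position: [0.6001, -0.2052, -0.0025]
ft_force: [-0.8, 0.9, -0.4]
```

```bash
python3 -m crank '[{"linear":[0,0,0.02],"rot":[0,0,0],"grip":54},{"linear":[0,0,0.02],"rot":[0,0,0],"grip":60},{"linear":[0,0,0.02],"rot":[0,0,0],"grip":66},{"linear":[0,0,0],"rot":[0,0,0],"grip":70},{"linear":[0,0,-0.4],"rot":[0,0,0],"grip":72},{"linear":[0,0,-1.2],"rot":[0,0,0],"grip":72},{"linear":[0,0,-2.0],"rot":[0,0,0],"grip":72},{"linear":[0,0,-2.8],"rot":[0,0,0],"grip":72}]'|grep -E 'pos|ft|op'
python3 -m crank '[{"linear":[-0.1,1,-0.3],"rot":[0,0,0],"grip":72},{"linear":[-0.2,2,-0.3],"rot":[0,0,0],"grip":72},{"linear":[-0.3,3,-0.3],"rot":[0,0,0],"grip":72},{"linear":[-0.4,4,-0.3],"rot":[0,0,0.02],"grip":72},{"linear":[-0.5,5,-0.3],"rot":[0,0,0.038],"grip":72},{"linear":[-0.6,6,-0.3],"rot":[0,0,0.038],"grip":72},{"linear":[-0.69,7,-0.3],"rot":[0,0,0.038],"grip":72},{"linear":[-0.69,7.47,-0.3],"rot":[0,0,0.038],"grip":72}]'|grep -E 'pos|ft|op'
python3 - <<'E'
from pan import *
c=shot('top');  hsv=cv2.cvtColor(c['image'],cv2.COLOR_RGB2HSV)
rect(c,(hsv[...,0]<25)&(hsv[...,1]>60)&(hsv[...,2]>50),(.008,.03),(300,155,460,300),'cork')
delta([.5794,.1694,.06],186.2)
E
```

```text
position: [0.5998, -0.2049, 0.1392]
ft_force: [0.2, 0.5, -0.4]
opening: 0.0717
position: [0.5806, 0.1732, 0.1537]
ft_force: [0.9, -0.2, -0.3]
opening: 0.0721
cork c 600.2 -203.9 size 109 56 long axis 8.4 z [13.2 17.  20.9] n 1022 mean [ 599.7 -203.8   16.9]
pos [0.5801 0.1757 0.1535] yawx -173.8 z [ 0.  0. -1.] t 49.2 F [-0.9  1.7 -0.6] op 0.07193940544342206 j [ 0.29  0.21  0.19  1.55 -0.    0.19]
lin [ 0.028 -0.123  1.87 ]
rot [ 0.  0. -0.]
```

```bash
python3 -m crank '[{"linear":[0.028,-0.12,0],"rot":[0,0,0],"grip":72},{"linear":[0.028,-0.12,0.5],"rot":[0,0,0],"grip":72},{"linear":[0.028,-0.12,1],"rot":[0,0,0],"grip":72},{"linear":[0.028,-0.12,1.5],"rot":[0,0,0],"grip":72},{"linear":[0.028,-0.12,2],"rot":[0,0,0],"grip":72},{"linear":[0.028,-0.12,2.4],"rot":[0,0,0],"grip":72},{"linear":[0.028,-0.12,2.5],"rot":[0,0,0],"grip":72},{"linear":[0.028,-0.12,2.5],"rot":[0,0,0],"grip":72}]'|grep -E 'pos|ft|op'
python3 - <<'E'
from pan import *
delta([.5794,.1694,.020],186.2)
E
```

```text
position: [0.5792, 0.1684, 0.0282]
ft_force: [1.1, -0.2, 0.1]
opening: 0.0724
pos [0.5792 0.1684 0.0282] yawx -173.9 z [-0.001 -0.    -1.   ] t 50.0 F [ 1.1 -0.2  0.1] op 0.07242137299960627 j [ 0.28  0.22 -0.04  1.31 -0.    0.18]
lin [-0.007  0.019  0.165]
rot [-0.    -0.001 -0.001]
```

```bash
python3 -m crank '[{"linear":[0,0.02,0.06],"rot":[0,0,0],"grip":72},{"linear":[0,0.02,0.12],"rot":[0,0,0],"grip":72},{"linear":[0,0.02,0.165],"rot":[0,0,0],"grip":68},{"linear":[0,0.02,0.165],"rot":[0,0,0],"grip":62},{"linear":[0,0.02,0.165],"rot":[0,0,0],"grip":56},{"linear":[0,0.02,0.165],"rot":[0,0,0],"grip":45},{"linear":[0,0.02,0.165],"rot":[0,0,0],"grip":40},{"linear":[0,0.02,0.165],"rot":[0,0,0],"grip":40}]'|grep -E 'pos|ft|op'
python3 -m crank '[{"linear":[0,0,0],"rot":[0,0,0],"grip":40},{"linear":[0,0,0],"rot":[0,0,0],"grip":40},{"linear":[0,0,-0.1],"rot":[0,0,0],"grip":40},{"linear":[0,0,-0.3],"rot":[0,0,0],"grip":40},{"linear":[0,0,-0.6],"rot":[0,0,0],"grip":40},{"linear":[0,0,-1],"rot":[0,0,0],"grip":40},{"linear":[0,0,-1.3],"rot":[0,0,0],"grip":40},{"linear":[0,0,-1.3],"rot":[0,0,0],"grip":40}]'|grep -E 'pos|ft|op'
python3 - <<'E'
from pan import *
delta([.568-.0075,.1555-.0011,.03],188.3)
c=shot('top'); save(c,'x13',(150,150,300,250),5)
held('top',(150,150,300,250),lambda h:(h[...,1]<75)&(h[...,2]>65),(.090,.120))
E
```

```text
position: [0.5793, 0.1693, 0.021]
ft_force: [-1.9, -2.5, 6.3]
opening: 0.0535
position: [0.5808, 0.1699, 0.0894]
ft_force: [0.2, -0.6, -0.7]
opening: 0.0531
pos [0.5808 0.1699 0.0894] yawx -173.9 z [ 0.005  0.001 -1.   ] t 51.6 F [ 0.2 -0.6 -0.7] op 0.05305463888433637 j [ 0.28  0.2   0.06  1.42 -0.    0.18]
lin [ 0.442 -0.265  1.186]
rot [ 0.     0.005 -0.038]
top n 584 x [-79.8 -32.2 -31.9  74.   75.5  90.7] y [-134.4 -103.3 -103.    29.6   31.8   37.4] z 107.2
tilt per mm [ -0.758  -0.64  103.577]
 side -1 y range [-226.7   28.3]
 side 1 y range [-16.4   7. ]
```

```bash
python3 -m crank '[{"linear":[0.2,-0.1,0],"rot":[0,0.005,-0.038],"grip":40},{"linear":[0.44,-0.265,0],"rot":[0,0.005,-0.038],"grip":40},{"linear":[0.44,-0.265,0],"rot":[0,0.005,-0.038],"grip":40},{"linear":[0.44,-0.265,0.3],"rot":[0,0.005,-0.038],"grip":40},{"linear":[0.44,-0.265,0.7],"rot":[0,0.005,-0.038],"grip":40},{"linear":[0.44,-0.265,1.0],"rot":[0,0.005,-0.038],"grip":40},{"linear":[0.44,-0.265,1.12],"rot":[0,0.005,-0.038],"grip":40},{"linear":[0.44,-0.265,1.12],"rot":[0,0.005,-0.038],"grip":40}]'|grep -E 'pos|ft|op'
python3 - <<'E'
from pan import *
delta([.568-.0075,.1555-.0011,.021],188.3)
E
```

```text
position: [0.5592, 0.1541, 0.03]
ft_force: [-0.6, 0.5, 0.3]
opening: 0.0534
pos [0.5592 0.1541 0.03  ] yawx -171.7 z [-0.004 -0.001 -1.   ] t 52.45 F [-0.6  0.5  0.3] op 0.05338628016453653 j [ 0.27  0.17 -0.09  1.31  0.    0.12]
lin [-0.027  0.002  0.179]
rot [-0.    -0.004  0.   ]
```

```bash
python3 -m crank '[{"linear":[-0.027,0,0.04],"rot":[0,-0.004,0],"grip":40},{"linear":[-0.027,0,0.08],"rot":[0,-0.004,0],"grip":40},{"linear":[-0.027,0,0.12],"rot":[0,-0.004,0],"grip":40},{"linear":[-0.027,0,0.16],"rot":[0,-0.004,0],"grip":40},{"linear":[-0.027,0,0.16],"rot":[0,-0.004,0],"grip":40},{"linear":[-0.027,0,0.16],"rot":[0,-0.004,0],"grip":40},{"linear":[-0.027,0,0.16],"rot":[0,-0.004,0],"grip":40},{"linear":[-0.027,0,0.16],"rot":[0,-0.004,0],"grip":40}]'|grep -E 'pos|ft|op'
python3 -m crank '[{"linear":[0,0,0.01],"rot":[0,0,0],"grip":40},{"linear":[0,0,0.02],"rot":[0,0,0],"grip":40},{"linear":[0,0,0.03],"rot":[0,0,0],"grip":40},{"linear":[0,0,0.03],"rot":[0,0,0],"grip":40},{"linear":[0,0,0.03],"rot":[0,0,0],"grip":40},{"linear":[0,0,0.03],"rot":[0,0,0],"grip":40},{"linear":[0,0,0.03],"rot":[0,0,0],"grip":40},{"linear":[0,0,0.03],"rot":[0,0,0],"grip":40}]'|grep -E 'pos|ft'
```

```text
position: [0.5606, 0.1543, 0.0221]
ft_force: [0.1, -0.3, -0.4]
opening: 0.0534
position: [0.5606, 0.1543, 0.021]
ft_force: [-2.7, -0.1, 5.8]
```

```bash
python3 -m crank '[{"linear":[0,0,-0.01],"rot":[0,0,0],"grip":56},{"linear":[0,0,-0.01],"rot":[0,0,0],"grip":60},{"linear":[0,0,-0.01],"rot":[0,0,0],"grip":64},{"linear":[0,0,-0.01],"rot":[0,0,0],"grip":68},{"linear":[0,0,-0.01],"rot":[0,0,0],"grip":68},{"linear":[0,0,-0.4],"rot":[0,0,0],"grip":68},{"linear":[0,0,-1.2],"rot":[0,0,0],"grip":68},{"linear":[0,0,-2.2],"rot":[0,0,0],"grip":68}]'|grep -E 'pos|ft|op'
python3 -m crank '[{"linear":[0,-0.5,-0.5],"rot":[0,0,0],"grip":72},{"linear":[0,-1.5,-0.5],"rot":[0,0,0],"grip":72},{"linear":[0.1,-2.5,-0.5],"rot":[0,0,0],"grip":72},{"linear":[0.15,-3.5,-0.5],"rot":[0,0,0],"grip":72},{"linear":[0.2,-4.5,-0.5],"rot":[0,0,0],"grip":72},{"linear":[0.25,-5.5,-0.5],"rot":[0,0,0],"grip":72},{"linear":[0.26,-6.5,-0.3],"rot":[0,0,0],"grip":72},{"linear":[0.26,-7.2,-0.1],"rot":[0,0,0],"grip":72}]'|grep -E 'pos|ft|op'
cat > ck.py <<'E'
from pan import *
c=shot('top');  hsv=cv2.cvtColor(c['image'],cv2.COLOR_RGB2HSV)
rect(c,(hsv[...,1]<75)&(hsv[...,2]>65),(.034,.049),(185,165,232,235),'white')
rect(c,(hsv[...,0]<25)&(hsv[...,1]>60)&(hsv[...,2]>50),(.008,.03),(300,155,460,300),'cork mat')
rect(c,(hsv[...,0]<25)&(hsv[...,1]>60)&(hsv[...,2]>50),(.045,.07),(180,155,240,240),'cork bed')
E
python3 - <<'E'
import ck; from pan import *
delta([.6002,-.2038,.03],188.4)
E
```

```text
position: [0.5594, 0.154, 0.1303]
ft_force: [0.6, -0.8, 0.6]
opening: 0.0676
position: [0.5986, -0.2072, 0.1356]
ft_force: [0.7, 0.8, -0.2]
opening: 0.0719
white c 569.5 157.3 size 112 58 long axis 8.3 z [38.8 42.3 45.9] n 1091 mean [569.1 156.3  42.3]
cork mat none
cork bed none
pos [ 0.5982 -0.211   0.1327] yawx -171.9 z [-0.005 -0.003 -1.   ] t 55.7 F [-2.6 -2.3 -2.1] op 0.07200590004237555 j [-0.34  0.28  0.23  1.53 -0.   -0.48]
lin [-0.072  0.141  2.054]
rot [-0.002 -0.005 -0.006]
```

```bash
python3 -m crank '[{"linear":[-0.07,0.14,0],"rot":[-0.002,-0.005,-0.006],"grip":72},{"linear":[-0.07,0.14,0.5],"rot":[-0.002,-0.005,-0.006],"grip":72},{"linear":[-0.07,0.14,1],"rot":[-0.002,-0.005,-0.006],"grip":72},{"linear":[-0.07,0.14,1.5],"rot":[-0.002,-0.005,-0.006],"grip":72},{"linear":[-0.07,0.14,2],"rot":[-0.002,-0.005,-0.006],"grip":72},{"linear":[-0.07,0.14,2.3],"rot":[-0.002,-0.005,-0.006],"grip":72},{"linear":[-0.07,0.14,2.5],"rot":[-0.002,-0.005,-0.006],"grip":72},{"linear":[-0.07,0.14,2.5],"rot":[-0.002,-0.005,-0.006],"grip":72}]'|grep -E 'pos|ft|op'
python3 - <<'E'
from pan import *
delta([.6002,-.2038,-.0065],188.4)
E
```

```text
position: [0.5996, -0.2032, 0.0068]
ft_force: [-0.5, -0.9, 0.8]
opening: 0.0722
pos [ 0.5996 -0.2032  0.0068] yawx -171.5 z [-0.002  0.001 -1.   ] t 56.5 F [-0.5 -0.9  0.8] op 0.0722304988871763 j [-0.33  0.3   0.02  1.29  0.   -0.47]
lin [-0.011 -0.013  0.267]
rot [ 0.001 -0.002  0.001]
```

```bash
python3 -m crank '[{"linear":[-0.01,-0.01,0.1],"rot":[0,-0.002,0],"grip":72},{"linear":[-0.01,-0.01,0.2],"rot":[0,-0.002,0],"grip":70},{"linear":[-0.01,-0.01,0.26],"rot":[0,-0.002,0],"grip":65},{"linear":[-0.01,-0.01,0.26],"rot":[0,-0.002,0],"grip":60},{"linear":[-0.01,-0.01,0.26],"rot":[0,-0.002,0],"grip":55},{"linear":[-0.01,-0.01,0.26],"rot":[0,-0.002,0],"grip":45},{"linear":[-0.01,-0.01,0.26],"rot":[0,-0.002,0],"grip":40},{"linear":[-0.01,-0.01,0.26],"rot":[0,-0.002,0],"grip":40}]'|grep -E 'pos|ft|op'
python3 -m crank '[{"linear":[0,0,0],"rot":[0,0,0],"grip":40},{"linear":[0,0,-0.2],"rot":[0,0,0],"grip":40},{"linear":[0,0,-0.6],"rot":[0,0,0],"grip":40},{"linear":[0,0,-1.1],"rot":[0,0,0],"grip":40},{"linear":[0,0,-1.7],"rot":[0,0,0],"grip":40},{"linear":[0,0,-2.3],"rot":[0,0,0],"grip":40},{"linear":[0,0,-2.9],"rot":[0,0,0],"grip":40},{"linear":[0,0,-3.2],"rot":[0,0,0],"grip":40}]'|grep -E 'pos|ft|op'
python3 - <<'E'
from pan import *
delta([.5682,.1555,.155],188.4)
E
```

```text
position: [0.6005, -0.2038, -0.0055]
ft_force: [-1.1, 0.1, 5.5]
opening: 0.0536
position: [0.6009, -0.2041, 0.158]
ft_force: [0.0, 0.6, -0.4]
opening: 0.0537
pos [ 0.6009 -0.2041  0.158 ] yawx -171.6 z [ 0.004 -0.    -1.   ] t 58.1 F [ 0.   0.6 -0.4] op 0.05371423135290346 j [-0.33  0.27  0.28  1.57  0.   -0.48]
lin [-0.41   7.21   0.054]
rot [-0.001  0.004  0.001]
```

Cork is gripped. I check with the top camera on the way that white is still in place.

```bash
python3 -c "import ck" | grep white; python3 -m crank '[{"linear":[-0.06,1,0],"rot":[0,0.004,0],"grip":40},{"linear":[-0.12,2,0],"rot":[0,0.004,0],"grip":40},{"linear":[-0.18,3,0],"rot":[0,0.004,0],"grip":40},{"linear":[-0.24,4,0],"rot":[0,0.004,0],"grip":40},{"linear":[-0.3,5,0],"rot":[0,0.004,0],"grip":40},{"linear":[-0.36,6,0],"rot":[0,0.004,0],"grip":40},{"linear":[-0.4,6.8,0],"rot":[0,0.004,0],"grip":40},{"linear":[-0.41,7.2,0],"rot":[0,0.004,0],"grip":40}]'|grep -E 'pos|ft|op'
python3 -m crank '[{"linear":[0,0,0],"rot":[0,0,0],"grip":40},{"linear":[0,0,0.4],"rot":[0,0,0],"grip":40},{"linear":[0,0,0.9],"rot":[0,0,0],"grip":40},{"linear":[0,0,1.4],"rot":[0,0,0],"grip":40},{"linear":[0,0,1.6],"rot":[0,0,0],"grip":40},{"linear":[0,0,1.6],"rot":[0,0,0],"grip":40},{"linear":[0,0,1.6],"rot":[0,0,0],"grip":40},{"linear":[0,0,1.6],"rot":[0,0,0],"grip":40}]'|grep -E 'pos|ft|op'
python3 - <<'E'
from pan import *
delta([.5686,.1556,.036],188.4)
E
```

```text
white c 569.5 157.3 size 112 58 long axis 8.4 z [38.4 42.3 46. ] n 1091 mean [569.  156.5  42.3]
position: [0.5677, 0.158, 0.1584]
ft_force: [1.4, -0.2, -1.0]
opening: 0.0538
position: [0.5686, 0.1579, 0.08]
ft_force: [0.3, 0.3, -0.8]
opening: 0.0534
pos [0.5686 0.1579 0.08  ] yawx -171.4 z [ 0.003 -0.001 -1.   ] t 59.75 F [ 0.3  0.3 -0.8] op 0.053374635562719076 j [ 0.27  0.17  0.    1.4  -0.    0.12]
lin [ 0.01  -0.045  0.88 ]
rot [-0.001  0.003  0.003]
```

```bash
python3 -m crank '[{"linear":[0.01,-0.045,0.1],"rot":[0,0.003,0.003],"grip":40},{"linear":[0.01,-0.045,0.3],"rot":[0,0.003,0.003],"grip":40},{"linear":[0.01,-0.045,0.55],"rot":[0,0.003,0.003],"grip":40},{"linear":[0.01,-0.045,0.75],"rot":[0,0.003,0.003],"grip":40},{"linear":[0.01,-0.045,0.84],"rot":[0,0.003,0.003],"grip":40},{"linear":[0.01,-0.045,0.88],"rot":[0,0.003,0.003],"grip":40},{"linear":[0.01,-0.045,0.88],"rot":[0,0.003,0.003],"grip":40},{"linear":[0.01,-0.045,0.88],"rot":[0,0.003,0.003],"grip":40}]'|grep -E 'pos|ft|op'
for i in 1 2; do python3 -m crank '[{"linear":[0,0,0.01],"rot":[0,0,0],"grip":40},{"linear":[0,0,0.02],"rot":[0,0,0],"grip":40},{"linear":[0,0,0.03],"rot":[0,0,0],"grip":40},{"linear":[0,0,0.03],"rot":[0,0,0],"grip":40},{"linear":[0,0,0.03],"rot":[0,0,0],"grip":40},{"linear":[0,0,0.03],"rot":[0,0,0],"grip":40},{"linear":[0,0,0.03],"rot":[0,0,0],"grip":40},{"linear":[0,0,0.03],"rot":[0,0,0],"grip":40}]'|grep -E 'pos|ft'; done
```

```text
position: [0.5689, 0.1556, 0.0364]
ft_force: [0.1, 1.0, -1.3]
opening: 0.0538
position: [0.5688, 0.1556, 0.0349]
ft_force: [0.0, 1.1, -0.8]
position: [0.5688, 0.1556, 0.0335]
ft_force: [-2.3, 0.6, 2.3]
```

```bash
python3 -m crank '[{"linear":[0,0,-0.01],"rot":[0,0,0],"grip":56},{"linear":[0,0,-0.01],"rot":[0,0,0],"grip":60},{"linear":[0,0,-0.01],"rot":[0,0,0],"grip":64},{"linear":[0,0,-0.01],"rot":[0,0,0],"grip":68},{"linear":[0,0,-0.01],"rot":[0,0,0],"grip":68},{"linear":[0,0,-0.4],"rot":[0,0,0],"grip":68},{"linear":[0,0,-1.2],"rot":[0,0,0],"grip":68},{"linear":[0,0,-2.2],"rot":[0,0,0],"grip":68}]'|grep -E 'pos|ft|op'
python3 -m crank '[{"linear":[0,-0.4,-0.6],"rot":[0,0,0],"grip":0},{"linear":[0,-1.4,-1.2],"rot":[0,0,0],"grip":0},{"linear":[0,-2.4,-2],"rot":[0,0,0],"grip":0},{"linear":[0,-3.4,-2.8],"rot":[0,0,0],"grip":0},{"linear":[0,-4.4,-3.4],"rot":[0,0,0],"grip":0},{"linear":[0,-5,-3.8],"rot":[0,0,0],"grip":0},{"linear":[0,-5,-3.8],"rot":[0,0,0],"grip":0},{"linear":[0,-5,-3.8],"rot":[0,0,0],"grip":0}]'|grep -E 'pos|ft|op'
python3 - <<'E'
import ck; from pan import *
save(load('top'),'p14',(150,150,300,250),5)
s=shot('side'); P=cloud(s); hsv=cv2.cvtColor(s['image'],cv2.COLOR_RGB2HSV)
# black pad / knob on the open lid
rect(s,(hsv[...,0]>18)&(hsv[...,0]<30)&(hsv[...,1]>120),(.09,.4),(230,230,350,360),'lid')
m=((hsv[...,0]>18)&(hsv[...,0]<30)&(hsv[...,1]>120)&(P[...,2]>.1)&(P[...,2]<.4)); m[:, :230]=0; m[:,350:]=0
q=P[m]*1000; d=q[:,:2]-[568,155.6]; y=d@[-np.sin(.145),np.cos(.145)]; x=d@[np.cos(.145),np.sin(.145)]
print('lid x',np.percentile(x,[2,98]),'y',np.percentile(y,[2,50,98]),'z',np.percentile(q[:,2],[2,50,98]))
a=np.radians(98.3); t=np.array([.568,.1556])+.235*np.array([np.cos(a),np.sin(a)]); print(t); delta([*t,.34],188.3)
E
```

```text
position: [0.5675, 0.1554, 0.1429]
ft_force: [0.8, 1.3, -0.7]
opening: 0.0675
position: [0.6052, -0.0947, 0.3352]
ft_force: [0.6, 0.9, 0.0]
opening: -0.0002
white none
cork mat none
cork bed c 568.5 155.8 size 109 55 long axis 8.5 z [52.5 56.3 59.8] n 1069 mean [568.  155.1  56.2]
lid c 543.7 285.2 size 88 78 long axis 10.3 z [129.3 213.3 271.5] n 1107 mean [542.4 301.1 210.3]
lid x [-44.39154837  36.21015398] y [113.29209278 152.09269143 168.58839647] z [109.81793253 213.54974893 273.80467186]
[0.53407629 0.38813856]
pos [ 0.6049 -0.0918  0.3329] yawx -171.6 z [-0.003 -0.002 -1.   ] t 63.85 F [-0.2 -0.1 -0.9] op 8.032801533203929e-05 j [-0.15  0.34  0.71  1.94 -0.   -0.3 ]
lin [ 8.000e-03  9.703e+00 -1.560e-01]
rot [-0.001 -0.003  0.001]
```

View pics/p14.png

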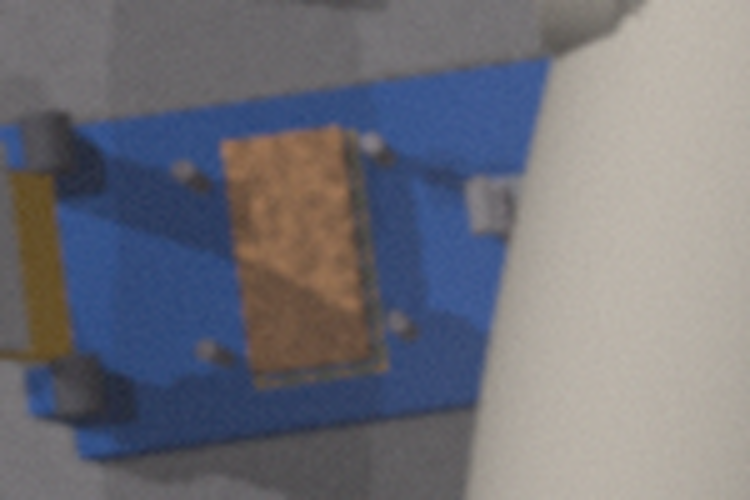

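The cork lies square over the white (stack top 56.3 mm, so a 26 mm stack). I've used all 16 picture views, so from here I rely on numbers. Next I go behind the open lid.

```bash
python3 -m crank '[{"linear":[0,1,-0.2],"rot":[0,-0.003,0],"grip":0},{"linear":[0,2,-0.2],"rot":[0,-0.003,0],"grip":0},{"linear":[0,3,-0.2],"rot":[0,-0.003,0],"grip":0},{"linear":[0,4,-0.2],"rot":[0,-0.003,0],"grip":0},{"linear":[0,5,-0.2],"rot":[0,-0.003,0],"grip":0},{"linear":[0,6,-0.2],"rot":[0,-0.003,0],"grip":0},{"linear":[0,7,-0.2],"rot":[0,-0.003,0],"grip":0},{"linear":[0,8,-0.2],"rot":[0,-0.003,0],"grip":0}]'|grep -E 'pos|ft|op'
python3 -m crank '[{"linear":[0,0.9,0],"rot":[0,0,0],"grip":0},{"linear":[0,1.9,0],"rot":[0,0,0],"grip":0},{"linear":[0,2.2,0],"rot":[0,0,0],"grip":0},{"linear":[0,2.2,0],"rot":[0,0,0],"grip":0},{"linear":[0,2.2,0],"rot":[0,0,0],"grip":0},{"linear":[0,2.2,0],"rot":[0,0,0],"grip":0},{"linear":[0,2.2,0],"rot":[0,0,0],"grip":0},{"linear":[0,2.2,0],"rot":[0,0,0],"grip":0}]'|grep -E 'pos|ft|op'
cat > lid.py <<'E'
from pan import *
def bed(y,z,x=0):
    a=np.radians(98.3); return np.array([.568,.1556,.03])+np.array([np.cos(a)*y+np.sin(a)*x,np.sin(a)*y-np.cos(a)*x,z])
def rows(ths,press=0):
    for t in ths:
        r=np.array([-np.cos(t),np.sin(t)]); n=np.array([np.sin(t),np.cos(t)]); C=.168*r+.015*n+[.095,.075]
        off=.0145*min(1,np.sin(t)/.5); tip=[C[0]+off,C[1]]
        print(t,end=' '); delta_q(bed(tip[0],tip[1]-.015-press))
def delta_q(p):
    s=manip.observe(); q=s['eef_rot']; r=R.from_quat([q[1],q[2],q[3],q[0]]); print('lin',np.round(r.inv().apply(p-s['position'])/0.05,3))
def bedpos():
    s=manip.observe(); d=np.array(s['position'])-[.568,.1556,.03]; a=np.radians(98.3); F=np.array(s['ft_force'])
    print('bed y',round(1000*(d[0]*np.cos(a)+d[1]*np.sin(a)),1),'x',round(1000*(d[0]*np.sin(a)-d[1]*np.cos(a)),1),'tip z',round(1000*d[2]+15,1),'Fy',round(F[0]*np.cos(a)+F[1]*np.sin(a),1),'Fz',round(F[2],1))
def lidang():
    """angle of the yellow beam seen in side+top depth"""
    for n in('top','side'):
        c=shot(n); P=cloud(c); h=cv2.cvtColor(c['image'],cv2.COLOR_RGB2HSV); m=(h[...,0]>17)&(h[...,0]<31)&(h[...,1]>110)&(P[...,2]>.09)&(P[...,2]<.33)
        d=(P[m][:,:3]-[.568,.1556,.03])*1000; a=np.radians(98.3); y=d[:,0]*np.cos(a)+d[:,1]*np.sin(a); x=d[:,0]*np.sin(a)-d[:,1]*np.cos(a); k=(abs(x)<50)&(y>-100)&(y<190)
        if k.sum()<30: print(n,'few',k.sum()); continue
        rr=np.hypot(y[k]-95,d[k,2]-75); far=rr>110
        th=np.arctan2(d[k,2]-75,95-y[k])[far]; print(n,'n',k.sum(),'theta',np.round(np.percentile(th,[10,50,90]),2),'z',np.round(np.percentile(d[k,2],[5,50,95])))
E
python3 - <<'E'
from lid import *
bedpos(); delta(bed(.20,.205),188.3)
E
```

```text
position: [0.545, 0.3065, 0.3417]
ft_force: [1.0, -0.1, -0.0]
opening: -0.0005
position: [0.529, 0.4144, 0.3421]
ft_force: [0.5, -0.4, 0.7]
opening: -0.0002
bed y 261.7 x -1.2 tip z 327.1 Fy -0.4 Fz 0.7
pos [0.529  0.4144 0.3421] yawx -171.6 z [ 0.    -0.001 -1.   ] t 65.45 F [ 0.5 -0.4  0.7] op -0.0001582204038721513 j [ 0.66  0.58  1.07  2.06 -0.    0.52]
lin [-0.023 -1.231  2.144]
rot [-0.001 -0.     0.001]
```

```bash
python3 -m crank '[{"linear":[-0.02,0,0.5],"rot":[0,0,0],"grip":0},{"linear":[-0.02,0,1],"rot":[0,0,0],"grip":0},{"linear":[-0.02,0,1.6],"rot":[0,0,0],"grip":0},{"linear":[-0.02,0,2.1],"rot":[0,0,0],"grip":0},{"linear":[-0.02,-0.4,2.14],"rot":[0,0,0],"grip":0},{"linear":[-0.02,-0.8,2.14],"rot":[0,0,0],"grip":0},{"linear":[-0.02,-1.1,2.14],"rot":[0,0,0],"grip":0},{"linear":[-0.02,-1.1,2.14],"rot":[0,0,0],"grip":0}]'|grep -E 'pos|ft|op'
python3 - <<'E'
from lid import *
bedpos(); rows([1.8,1.7,1.6,1.5,1.4,1.3,1.2,1.1]); lidang()
E
```

```text
position: [0.5386, 0.358, 0.2362]
ft_force: [-0.2, 0.5, 0.4]
opening: 0.0003
bed y 204.5 x 0.2 tip z 221.2 Fy 0.5 Fz 0.4
1.8 lin [ 0.002 -0.845 -0.28 ]
1.7 lin [ 0.002 -1.17  -0.369]
1.6 lin [ 0.002 -1.503 -0.425]
1.5 lin [ 1.000e-03 -1.839e+00 -4.480e-01]
1.4 lin [ 1.000e-03 -2.176e+00 -4.370e-01]
1.3 lin [ 1.00e-03 -2.51e+00 -3.92e-01]
1.2 lin [ 0.    -2.839 -0.314]
1.1 lin [ 0.    -3.157 -0.204]
top n 1264 theta [1.89 1.91 1.93] z [ 88. 205. 244.]
side n 681 theta [1.94 2.   2.04] z [ 85. 176. 242.]
```

The closed finger linkages are wide along the jaw axis, so I rotate 90° first. That keeps them clear of the knob when the lid is shut.

```bash
python3 -m crank '[{"linear":[0,0.2,0],"rot":[0,0,0.14],"grip":0},{"linear":[0,0.2,0],"rot":[0,0,0.28],"grip":0},{"linear":[0,0.2,0],"rot":[0,0,0.42],"grip":0},{"linear":[0,0.2,0],"rot":[0,0,0.56],"grip":0},{"linear":[0,0.2,0],"rot":[0,0,0.7],"grip":0},{"linear":[0,0.2,0],"rot":[0,0,0.84],"grip":0},{"linear":[0,0.2,0],"rot":[0,0,0.98],"grip":0},{"linear":[0,0.2,0],"rot":[0,0,1.12],"grip":0}]'|grep -E 'pos|ft'
python3 -m crank '[{"linear":[0,0,0],"rot":[0,0,0.14],"grip":0},{"linear":[0,0,0],"rot":[0,0,0.28],"grip":0},{"linear":[0,0,0],"rot":[0,0,0.42],"grip":0},{"linear":[0,0,0],"rot":[0,0,0.45],"grip":0},{"linear":[0,0,0],"rot":[0,0,0.45],"grip":0},{"linear":[0,0,0],"rot":[0,0,0.45],"grip":0},{"linear":[0,0,0],"rot":[0,0,0.45],"grip":0},{"linear":[0,0,0],"rot":[0,0,0.45],"grip":0}]'|grep -E 'pos|ft'
sed -i 's/.0145\*min/.011*min/' lid.py
python3 - <<'E'
from lid import *
bedpos(); rows([1.8,1.7,1.6,1.5,1.4,1.3,1.2,1.1]); delta(bed(.2,.2),98.3)
E
```

```text
position: [0.5368, 0.3705, 0.2356]
ft_force: [-0.3, -0.8, 0.0]
position: [0.5368, 0.3706, 0.2357]
ft_force: [-0.5, -0.3, -0.6]
bed y 217.3 x 0.1 tip z 220.7 Fy -0.2 Fz -0.6
1.8 lin [-1.17e+00  1.00e-03 -2.90e-01]
1.7 lin [-1.495  0.002 -0.38 ]
1.6 lin [-1.828  0.004 -0.436]
1.5 lin [-2.164  0.005 -0.459]
1.4 lin [-2.501  0.006 -0.448]
1.3 lin [-2.835  0.007 -0.404]
1.2 lin [-3.163  0.008 -0.326]
1.1 lin [-3.482  0.009 -0.216]
pos [0.5368 0.3706 0.2357] yawx 98.1 z [ 0.001 -0.    -1.   ] t 67.95 F [-0.5 -0.3 -0.6] op 0.0003129316998084449 j [ 0.6   0.36  0.53  1.74 -0.    2.03]
lin [-0.345 -0.002  0.113]
rot [ 0.001  0.    -0.003]
```

```bash
python3 -m crank '[{"linear":[-0.6,0,0],"rot":[0,0,0],"grip":0},{"linear":[-1.0,0,-0.15],"rot":[0,0,0],"grip":0},{"linear":[-1.3,0,-0.25],"rot":[0,0,0],"grip":0},{"linear":[-1.6,0,-0.32],"rot":[0,0,0],"grip":0},{"linear":[-1.83,0,-0.36],"rot":[0,0,0],"grip":0},{"linear":[-2.16,0,-0.38],"rot":[0,0,0],"grip":0},{"linear":[-2.5,0,-0.37],"rot":[0,0,0],"grip":0},{"linear":[-2.5,0,-0.37],"rot":[0,0,0],"grip":0}]'|grep -E 'pos|ft'
python3 - <<'E'
from lid import *
bedpos(); rows([1.3,1.2,1.1,1.0,.9,.8,.7,.6]); lidang()
E
```

```text
position: [0.5549, 0.2453, 0.2549]
ft_force: [-0.1, 4.3, 1.8]
bed y 90.7 x 0.0 tip z 239.9 Fy 4.2 Fz 1.8
1.3 lin [-0.303  0.001 -0.019]
1.2 lin [-0.631  0.003  0.058]
1.1 lin [-0.95   0.004  0.168]
1.0 lin [-1.256  0.005  0.309]
0.9 lin [-1.547  0.006  0.481]
0.8 lin [-1.819  0.007  0.68 ]
0.7 lin [-2.07   0.008  0.905]
0.6 lin [-2.297  0.009  1.154]
top n 372 theta [1.4  1.43 1.47] z [142. 252. 258.]
side n 1842 theta [1.49 1.52 1.55] z [ 93. 185. 248.]
```

Lid is at about 1.4 rad with a 4 N push, tracking as planned.

```bash
python3 -m crank '[{"linear":[-0.3,0,0.02],"rot":[0,0,0],"grip":0},{"linear":[-0.63,0,0.1],"rot":[0,0,0],"grip":0},{"linear":[-0.95,0,0.2],"rot":[0,0,0],"grip":0},{"linear":[-1.26,0,0.34],"rot":[0,0,0],"grip":0},{"linear":[-1.55,0,0.5],"rot":[0,0,0],"grip":0},{"linear":[-1.82,0,0.7],"rot":[0,0,0],"grip":0},{"linear":[-1.82,0,0.7],"rot":[0,0,0],"grip":0},{"linear":[-1.82,0,0.7],"rot":[0,0,0],"grip":0}]'|grep -E 'pos|ft'
python3 - <<'E'
from lid import *
bedpos(); rows([.7,.6,.5,.4,.3,.2,.1,.05]); lidang()
E
```

```text
position: [0.5674, 0.157, 0.2202]
ft_force: [-0.2, 2.4, 2.4]
bed y 1.4 x -0.4 tip z 205.2 Fy 2.4 Fz 2.4
0.7 lin [-0.285  0.009  0.209]
0.6 lin [-0.512  0.009  0.458]
0.5 lin [-0.722  0.01   0.729]
0.4 lin [-0.935  0.01   1.018]
0.3 lin [-1.12   0.01   1.323]
0.2 lin [-1.275  0.01   1.641]
0.1 lin [-1.398  0.01   1.969]
0.05 lin [-1.448  0.01   2.135]
top n 321 theta [0.85 0.89 0.91] z [195. 212. 218.]
side n 2596 theta [0.9  0.93 0.96] z [ 90. 147. 206.]
```

```bash
python3 -m crank '[{"linear":[-0.29,0,0.22],"rot":[0,0,0],"grip":0},{"linear":[-0.51,0,0.46],"rot":[0,0,0],"grip":0},{"linear":[-0.72,0,0.73],"rot":[0,0,0],"grip":0},{"linear":[-0.94,0,1.02],"rot":[0,0,0],"grip":0},{"linear":[-1.12,0,1.32],"rot":[0,0,0],"grip":0},{"linear":[-1.28,0,1.64],"rot":[0,0,0],"grip":0},{"linear":[-1.4,0,1.97],"rot":[0,0,0],"grip":0},{"linear":[-1.4,0,1.97],"rot":[0,0,0],"grip":0}]'|grep -E 'pos|ft'
python3 - <<'E'
from lid import *
bedpos(); rows([.05,0]); lidang()
E
```

```text
position: [0.5769, 0.0881, 0.1206]
ft_force: [1.5, 1.8, 2.1]
bed y -68.1 x -0.9 tip z 105.6 Fy 1.5 Fz 2.1
0.05 lin [-0.057  0.018  0.145]
0 lin [-0.098  0.018  0.312]
top n 57 theta [0.14 0.17 0.19] z [ 96. 104. 109.]
side n 2048 theta [0.17 0.19 0.23] z [ 86.  95. 106.]
```

```bash
python3 -m crank '[{"linear":[-0.05,0,0.08],"rot":[0,0,0],"grip":0},{"linear":[-0.08,0,0.16],"rot":[0,0,0],"grip":0},{"linear":[-0.1,0,0.22],"rot":[0,0,0],"grip":0},{"linear":[-0.1,0,0.27],"rot":[0,0,0],"grip":0},{"linear":[-0.1,0,0.31],"rot":[0,0,0],"grip":0},{"linear":[-0.1,0,0.33],"rot":[0,0,0],"grip":0},{"linear":[-0.1,0,0.33],"rot":[0,0,0],"grip":0},{"linear":[-0.1,0,0.33],"rot":[0,0,0],"grip":0}]'|grep -E 'pos|ft'
python3 - <<'E'
from lid import *
bedpos(); lidang()
E
```

```text
position: [0.5781, 0.0834, 0.1061]
ft_force: [2.4, 1.0, 3.1]
bed y -72.9 x -0.5 tip z 91.1 Fy 0.7 Fz 3.1
top n 90 theta [0.06 0.08 0.1 ] z [85. 90. 94.]
side n 1965 theta [0.08 0.1  0.13] z [84. 89. 95.]
```

```bash
for i in 1 2 3; do python3 -m crank '[{"linear":[0,0,0.01],"rot":[0,0,0],"grip":0},{"linear":[0,0,0.02],"rot":[0,0,0],"grip":0},{"linear":[0,0,0.03],"rot":[0,0,0],"grip":0},{"linear":[0,0,0.03],"rot":[0,0,0],"grip":0},{"linear":[0,0,0.03],"rot":[0,0,0],"grip":0},{"linear":[0,0,0.03],"rot":[0,0,0],"grip":0},{"linear":[0,0,0.03],"rot":[0,0,0],"grip":0},{"linear":[0,0,0.03],"rot":[0,0,0],"grip":0}]'|grep -E 'pos|ft'; done
```

```text
position: [0.5782, 0.0833, 0.1058]
ft_force: [0.3, 0.5, 11.1]
position: [0.5782, 0.0834, 0.1056]
ft_force: [-1.8, 0.5, 12.3]
position: [0.5782, 0.0834, 0.1056]
ft_force: [-2.0, 0.2, 12.8]
```

```bash
python3 -m crank '[{"linear":[0,0,0.03],"rot":[0,0,0],"grip":0},{"linear":[0,0,0.06],"rot":[0,0,0],"grip":0},{"linear":[0,0,0.08],"rot":[0,0,0],"grip":0},{"linear":[0,0,0.08],"rot":[0,0,0],"grip":0},{"linear":[0,0,0.08],"rot":[0,0,0],"grip":0},{"linear":[0,0,0.08],"rot":[0,0,0],"grip":0},{"linear":[0,0,0.08],"rot":[0,0,0],"grip":0},{"linear":[0,0,0.08],"rot":[0,0,0],"grip":0}]'|grep -E 'pos|ft'
python3 -c "
from lid import *
bedpos(); lidang()"
```

```text
position: [0.5784, 0.0833, 0.105]
ft_force: [-7.4, 0.6, 25.0]
bed y -73.0 x -0.2 tip z 90.0 Fy 1.7 Fz 25.0
top n 82 theta [0.06 0.08 0.09] z [85. 90. 93.]
side n 1961 theta [0.07 0.1  0.12] z [84. 88. 95.]
```

A 25 N push meets a hard stop at the shut height. I lift away, check that the lid stays shut, and unwind the wrist over the knob.

```bash
python3 -m crank '[{"linear":[0,0,-0.4],"rot":[0,0,0],"grip":0},{"linear":[0,0,-1],"rot":[0,0,0],"grip":0},{"linear":[0,0,-1.6],"rot":[0,0,-0.1],"grip":20},{"linear":[0,0,-2.2],"rot":[0,0,-0.24],"grip":40},{"linear":[0.3,0,-2.2],"rot":[0,0,-0.38],"grip":60},{"linear":[0.7,0,-2.2],"rot":[0,0,-0.52],"grip":80},{"linear":[1.1,0,-2.2],"rot":[0,0,-0.66],"grip":80},{"linear":[1.46,0,-2.2],"rot":[0,0,-0.8],"grip":80}]'|grep -E 'pos|ft'
python3 -c "
from lid import *
lidang()"
for i in 1 2; do python3 -m crank '[{"linear":[0,0,0],"rot":[0,0,-0.14],"grip":80},{"linear":[0,0,0],"rot":[0,0,-0.28],"grip":80},{"linear":[0,0,0],"rot":[0,0,-0.42],"grip":80},{"linear":[0,0,0],"rot":[0,0,-0.56],"grip":80},{"linear":[0,0,0],"rot":[0,0,-0.7],"grip":80},{"linear":[0,0,0],"rot":[0,0,-0.84],"grip":80},{"linear":[0,0,0],"rot":[0,0,-0.98],"grip":80},{"linear":[0,0,0],"rot":[0,0,-1.12],"grip":80}]'|grep -E 'pos|ft'; done
python3 -c "
from lid import *
delta([.568,.1556,.15])"
```

```text
position: [0.5664, 0.1559, 0.214]
ft_force: [-0.6, -0.2, 0.1]
top n 1353 theta [0.08 0.11 0.14] z [87. 91. 95.]
side n 1931 theta [0.09 0.11 0.14] z [84. 89. 96.]
position: [0.5659, 0.1559, 0.2133]
ft_force: [-0.2, -0.6, 0.1]
position: [0.5656, 0.155, 0.2127]
ft_force: [0.2, 1.2, -0.2]
pos [0.5656 0.155  0.2127] yawx -87.2 z [ 0.003 -0.001 -1.   ] t 77.35 F [ 0.2  1.2 -0.2] op 0.07975668706776846 j [ 0.27  0.17  0.26  1.66 -0.   -1.35]
lin [-0.012 -0.045  1.254]
```

The lid stays shut, so it is latched. I unwind a little more, descend and grip the knob.

```bash
python3 -m crank '[{"linear":[-0.012,-0.045,0],"rot":[0,0,-0.14],"grip":80},{"linear":[-0.012,-0.045,0.1],"rot":[0,0,-0.28],"grip":80},{"linear":[-0.012,-0.045,0.3],"rot":[0,0,-0.42],"grip":80},{"linear":[-0.012,-0.045,0.5],"rot":[0,0,-0.56],"grip":80},{"linear":[-0.012,-0.045,0.75],"rot":[0,0,-0.7],"grip":80},{"linear":[-0.012,-0.045,1],"rot":[0,0,-0.84],"grip":80},{"linear":[-0.012,-0.045,1.25],"rot":[0,0,-0.9],"grip":80},{"linear":[-0.012,-0.045,1.25],"rot":[0,0,-0.9],"grip":80}]'|grep -E 'pos|ft'
python3 -m crank '[{"linear":[0,0,0],"rot":[0,0,0],"grip":70},{"linear":[0,0,0],"rot":[0,0,0],"grip":60},{"linear":[0,0,0],"rot":[0,0,0],"grip":50},{"linear":[0,0,0],"rot":[0,0,0],"grip":40},{"linear":[0,0,0],"rot":[0,0,0],"grip":30},{"linear":[0,0,0],"rot":[0,0,0],"grip":30},{"linear":[0,0,0],"rot":[0,0,0],"grip":30},{"linear":[0,0,0],"rot":[0,0,0],"grip":30}]'|grep -E 'pos|ft|op'
python3 -c "
from lid import *
delta([.568,.1556,.15]);print(manip.observe()['moment'])"
```

```text
position: [0.5669, 0.1545, 0.1478]
ft_force: [0.9, -0.3, -0.3]
position: [0.5673, 0.1546, 0.1485]
ft_force: [1.0, 0.6, 6.3]
opening: 0.0447
pos [0.5673 0.1546 0.1485] yawx -35.8 z [ 0.    -0.003 -1.   ] t 78.95 F [1.  0.6 6.3] op 0.044714483058744633 j [ 0.27  0.16  0.13  1.54 -0.   -2.25]
lin [ 0.    -0.025 -0.03 ]
[-0.00197277 -0.22879242 -0.0547374 ]
```

```bash
for i in 1 2 3 4; do python3 -m crank '[{"linear":[0,0,0.01],"rot":[0,0,0.14],"grip":30},{"linear":[0,0,0.021],"rot":[0,0,0.28],"grip":30},{"linear":[0,0,0.032],"rot":[0,0,0.42],"grip":30},{"linear":[0,0,0.043],"rot":[0,0,0.56],"grip":30},{"linear":[0,0,0.053],"rot":[0,0,0.7],"grip":30},{"linear":[0,0,0.064],"rot":[0,0,0.84],"grip":30},{"linear":[0,0,0.075],"rot":[0,0,0.98],"grip":30},{"linear":[0,0,0.085],"rot":[0,0,1.12],"grip":30}]'|grep -E 'pos|ft|op'
python3 -c "
from lid import *
delta([.568,.1556,.15]);print(manip.observe()['moment'])"|grep -vE lin; done
```

```text
position: [0.5667, 0.1544, 0.1445]
ft_force: [-4.2, -1.3, 4.9]
opening: 0.0441
pos [0.5667 0.1544 0.1445] yawx -100.2 z [-0.001 -0.003 -1.   ] t 79.75 F [-4.2 -1.3  4.9] op 0.044051059673962355 j [ 0.27  0.16  0.12  1.53 -0.   -1.12]
[-0.1995105   0.76892594  0.1492475 ]
position: [0.566, 0.1548, 0.1401]
ft_force: [-2.2, 2.2, 3.0]
opening: 0.0446
pos [0.566  0.1548 0.1401] yawx -164.7 z [-0.002 -0.002 -1.   ] t 80.55 F [-2.2  2.2  3. ] op 0.04455216668233296 j [ 0.27  0.16  0.11  1.52 -0.    0.  ]
[0.43762185 0.53389022 0.12025516]
position: [0.5661, 0.1555, 0.136]
ft_force: [0.9, 4.3, 2.9]
opening: 0.0449
pos [0.5661 0.1555 0.136 ] yawx 130.8 z [-0.002 -0.001 -1.   ] t 81.35 F [0.9 4.3 2.9] op 0.04491481123917884 j [ 0.27  0.16  0.1   1.51 -0.    1.13]
[ 0.77601062 -0.28562294  0.19178703]
position: [0.5669, 0.1557, 0.1318]
ft_force: [4.5, 0.2, 0.8]
opening: 0.0446
pos [0.5669 0.1557 0.1318] yawx 66.3 z [-0.    -0.001 -1.   ] t 82.15 F [4.5 0.2 0.8] op 0.044645228945179284 j [ 0.27  0.16  0.09  1.5  -0.    2.25]
[ 0.09949584 -0.97936405  0.18867676]
```

```bash
python3 -m crank '[{"linear":[0,0,0],"rot":[0,0,0],"grip":80},{"linear":[0,0,0],"rot":[0,0,0],"grip":80},{"linear":[0,0,0],"rot":[0,0,0],"grip":80},{"linear":[0,0,0],"rot":[0,0,0],"grip":80},{"linear":[0,0,0],"rot":[0,0,0],"grip":80},{"linear":[0,0,-0.4],"rot":[0,0,0],"grip":80},{"linear":[0,0,-1],"rot":[0,0,0],"grip":80},{"linear":[0,0,-1.2],"rot":[0,0,0],"grip":80}]'|grep -E 'pos|ft|op'
for i in 1 2 3 ; do python3 -m crank '[{"linear":[0,0,0],"rot":[0,0,-0.14],"grip":80},{"linear":[0,0,0],"rot":[0,0,-0.28],"grip":80},{"linear":[0,0,0],"rot":[0,0,-0.42],"grip":80},{"linear":[0,0,0],"rot":[0,0,-0.56],"grip":80},{"linear":[0,0,0],"rot":[0,0,-0.7],"grip":80},{"linear":[0,0,0],"rot":[0,0,-0.84],"grip":80},{"linear":[0,0,0],"rot":[0,0,-0.98],"grip":80},{"linear":[0,0,0],"rot":[0,0,-1.12],"grip":80}]'|grep -E 'pos'; done
cat > knob.py <<'E'
from lid import *
for n in('side','top'):
    c=shot(n); P=cloud(c); h=cv2.cvtColor(c['image'],cv2.COLOR_RGB2HSV)
    d=np.hypot(P[...,0]-.566,P[...,1]-.156); red=((h[...,0]<8)|(h[...,0]>172))&(h[...,1]>120); k=red&(d<.03)&(P[...,2]>.1)
    if k.sum()<20: print(n,'few',k.sum()); continue
    zt=np.percentile(P[k][:,2],80); t=k&(P[...,2]>zt-.012); print(n,'red n',k.sum(),'z pct',np.round(np.percentile(P[k][:,2],[10,50,80,95])*1000,1),'c',np.round(P[t][:,:2].mean(0)*1000,1))
    w=(h[...,1]<110)&(h[...,2]>110)&(d<.022)&(P[...,2]>zt-.012); q=P[w][:,:2]
    if w.sum()>2:
        cc=np.array(cv2.minEnclosingCircle((P[t|w][:,:2]).astype(np.float32))[0]); v=q.mean(0)-cc; print('  pointer n',w.sum(),'angle rel bed x',round((np.degrees(np.arctan2(v[1],v[0]))-8.3)%360,1),'r',round(np.hypot(*v)*1000,1))
E
python3 knob.py; python3 -c "
from lid import *
delta([.5672,.155,.125])"
```

```text
position: [0.5675, 0.156, 0.1947]
ft_force: [-0.8, 0.2, 1.2]
opening: 0.0797
position: [0.5675, 0.1559, 0.1941]
position: [0.5674, 0.1559, 0.1935]
position: [0.5674, 0.1559, 0.193]
side red n 357 z pct [158.5 173.3 175.5 177.2] c [563.7 163.2]
  pointer n 344 angle rel bed x 277.7 r 3.1
top red n 224 z pct [170.6 175.4 177.7 179.5] c [563.4 150.5]
  pointer n 952 angle rel bed x 159.6 r 1.4
pos [0.5674 0.1559 0.193 ] yawx -100.2 z [ 0.002 -0.    -1.   ] t 85.45 F [ 0.1  0.1 -0.4] op 0.07997008151016548 j [ 0.27  0.17  0.22  1.62 -0.   -1.12]
lin [0.017 0.002 1.361]
```

```bash
python3 -m crank '[{"linear":[0.01,0,0],"rot":[0,0,-0.14],"grip":80},{"linear":[0.01,0,0.1],"rot":[0,0,-0.28],"grip":80},{"linear":[0.01,0,0.3],"rot":[0,0,-0.42],"grip":80},{"linear":[0.01,0,0.5],"rot":[0,0,-0.56],"grip":80},{"linear":[0.01,0,0.75],"rot":[0,0,-0.7],"grip":80},{"linear":[0.01,0,1],"rot":[0,0,-0.84],"grip":80},{"linear":[0.01,0,1.22],"rot":[0,0,-0.9],"grip":80},{"linear":[0.01,0,1.22],"rot":[0,0,-0.9],"grip":80}]'|grep -E 'pos|ft'
python3 -m crank '[{"linear":[0,0,0],"rot":[0,0,0],"grip":70},{"linear":[0,0,0],"rot":[0,0,0],"grip":60},{"linear":[0,0,0],"rot":[0,0,0],"grip":50},{"linear":[0,0,0],"rot":[0,0,0],"grip":40},{"linear":[0,0,0],"rot":[0,0,0],"grip":30},{"linear":[0,0,0],"rot":[0,0,0],"grip":30},{"linear":[0,0,0],"rot":[0,0,0],"grip":30},{"linear":[0,0,0],"rot":[0,0,0],"grip":30}]'|grep -E 'pos|ft|op'
python3 -c "
from lid import *
delta([.568,.1556,.15]);print(manip.observe()['moment'])"
for i in 1 2; do python3 -m crank '[{"linear":[0,0,0.01],"rot":[0,0,0.14],"grip":30},{"linear":[0,0,0.021],"rot":[0,0,0.28],"grip":30},{"linear":[0,0,0.032],"rot":[0,0,0.42],"grip":30},{"linear":[0,0,0.043],"rot":[0,0,0.56],"grip":30},{"linear":[0,0,0.053],"rot":[0,0,0.7],"grip":30},{"linear":[0,0,0.064],"rot":[0,0,0.84],"grip":30},{"linear":[0,0,0.075],"rot":[0,0,0.98],"grip":30},{"linear":[0,0,0.085],"rot":[0,0,1.12],"grip":30}]'|grep -E 'op'
python3 -c "
from lid import *
delta([.568,.1556,.15]);print(manip.observe()['moment'])"|grep -vE lin; done
```

```text
position: [0.5666, 0.1551, 0.1302]
ft_force: [-0.5, 0.2, 0.8]
position: [0.5667, 0.1551, 0.1308]
ft_force: [-2.4, -1.1, 5.7]
opening: 0.0445
pos [0.5667 0.1551 0.1308] yawx -48.9 z [-0.    -0.001 -1.   ] t 87.05 F [-2.4 -1.1  5.7] op 0.0444962258535654 j [ 0.27  0.16  0.09  1.5  -0.   -2.02]
lin [ 0.009 -0.026 -0.384]
[-0.27331941  0.29491551 -0.04474428]
opening: 0.0443
pos [0.5668 0.1551 0.1268] yawx -113.4 z [ 0.    -0.001 -1.   ] t 87.85 F [-1.4 -0.9  3.1] op 0.04434784023540469 j [ 0.27  0.16  0.08  1.49 -0.   -0.9 ]
[-0.16123864  0.1777474   0.1570287 ]
opening: 0.0445
pos [0.5667 0.155  0.1226] yawx -177.9 z [ 0.    -0.001 -1.   ] t 88.65 F [-0.4  0.   1.6] op 0.04453852741028727 j [ 0.27  0.16  0.08  1.48 -0.    0.23]
[-0.28488861  0.13239928  0.20030791]
```

```bash
python3 -m crank '[{"linear":[0,0,0.01],"rot":[0,0,0.14],"grip":30},{"linear":[0,0,0.021],"rot":[0,0,0.28],"grip":30},{"linear":[0,0,0.032],"rot":[0,0,0.42],"grip":30},{"linear":[0,0,0.043],"rot":[0,0,0.56],"grip":30},{"linear":[0,0,0.053],"rot":[0,0,0.7],"grip":30},{"linear":[0,0,0.064],"rot":[0,0,0.84],"grip":30},{"linear":[0,0,0.075],"rot":[0,0,0.98],"grip":30},{"linear":[0,0,0.085],"rot":[0,0,1.12],"grip":30}]'|grep -E 'op'
python3 -c "
from lid import *
delta([.568,.1556,.15]);print(manip.observe()['moment'])"|grep -vE lin
python3 knob.py
```

```text
opening: 0.0445
pos [0.5667 0.1549 0.1184] yawx 117.6 z [ 0.    -0.002 -1.   ] t 89.45 F [-1.8 -0.8  3.5] op 0.044453058604717356 j [ 0.27  0.16  0.07  1.48 -0.    1.36]
[-0.23809468  0.32138914  0.21957881]
side red n 333 z pct [145.2 160.5 162.7 164.2] c [561.5 161.5]
  pointer n 334 angle rel bed x 310.0 r 1.8
top red n 30 z pct [156.6 162.  165.4 166.7] c [567.5 135.9]
  pointer n 760 angle rel bed x 145.1 r 1.1
```

```bash
python3 -m crank '[{"linear":[0,0,0.01],"rot":[0,0,0.12],"grip":30},{"linear":[0,0,0.02],"rot":[0,0,0.24],"grip":30},{"linear":[0,0,0.03],"rot":[0,0,0.36],"grip":30},{"linear":[0,0,0.04],"rot":[0,0,0.48],"grip":30},{"linear":[0,0,0.046],"rot":[0,0,0.6],"grip":30},{"linear":[0,0,0.046],"rot":[0,0,0.6],"grip":30},{"linear":[0,0,0.046],"rot":[0,0,0.6],"grip":30},{"linear":[0,0,0.046],"rot":[0,0,0.6],"grip":30}]'|grep -E 'op'
python3 -c "
from lid import *
delta([.568,.1556,.15]);print(manip.observe()['moment'])"|grep -vE lin
python3 -m crank '[{"linear":[0,0,0],"rot":[0,0,0],"grip":80},{"linear":[0,0,0],"rot":[0,0,0],"grip":80},{"linear":[0,0,0],"rot":[0,0,0],"grip":80},{"linear":[0,0,0],"rot":[0,0,0],"grip":80},{"linear":[0,0,-0.2],"rot":[0,0,0],"grip":80},{"linear":[0,0,-0.9],"rot":[0,0,0],"grip":80},{"linear":[0,0,-1.6],"rot":[0,0,0],"grip":80},{"linear":[0,0,-2.3],"rot":[0,0,0],"grip":80}]'|grep -E 'pos|ft|op'
python3 -c "
from lid import *
delta([.59,-.12,.28])"
```

```text
opening: 0.045
pos [0.5667 0.1549 0.1162] yawx 83.7 z [ 0.    -0.001 -1.   ] t 90.35 F [-1.5 -0.   3. ] op 0.045020434006141495 j [ 0.27  0.16  0.06  1.47 -0.    1.95]
[-0.18590573  0.29348919  0.06068429]
position: [0.5665, 0.1551, 0.2333]
ft_force: [0.5, -0.3, 0.5]
opening: 0.0802
pos [0.5665 0.1551 0.2333] yawx 83.7 z [ 0.001 -0.001 -1.   ] t 91.15 F [ 0.5 -0.3  0.5] op 0.08020329770811917 j [ 0.27  0.19  0.32  1.7  -0.    1.95]
lin [-5.417  1.074 -0.926]
```

```bash
python3 -m crank '[{"linear":[-0.9,0.18,-0.5],"rot":[0,0,0],"grip":80},{"linear":[-1.8,0.36,-0.9],"rot":[0,0,0],"grip":80},{"linear":[-2.7,0.54,-0.9],"rot":[0,0,0],"grip":80},{"linear":[-3.6,0.72,-0.9],"rot":[0,0,0],"grip":80},{"linear":[-4.5,0.9,-0.9],"rot":[0,0,0],"grip":80},{"linear":[-5.4,1.07,-0.9],"rot":[0,0,0],"grip":80},{"linear":[-5.4,1.07,-0.9],"rot":[0,0,0],"grip":80},{"linear":[-5.4,1.07,-0.9],"rot":[0,0,0],"grip":80}]'|grep -E 'pos|ft'
python3 - <<'E'
from lid import *
lidang()
for n in('top','side'):
    c=load(n); P=cloud(c); h=cv2.cvtColor(c['image'],cv2.COLOR_RGB2HSV); pr=proj(c,[[.568,.1556,.16],[.568+.014,.1556,.16]])[0]
    red=((h[...,0]<8)|(h[...,0]>172))&(h[...,1]>120); d=np.hypot(P[...,0]-.567,P[...,1]-.156); k=red&(d<.03)&(P[...,2]>.13)
    z=P[k][:,2]; print(n,'top z',np.round(np.percentile(z,[10,50,80,90])*1000,1),k.sum())
    u,v=np.round(pr).astype(int); b=c['image'][v-11:v+12,u-11:u+12].astype(int)
    w=(b[...,0]>120)&(b[...,1]>95)&(b[...,2]>95)&(np.hypot(*np.mgrid[-11:12,-11:12])<9); i=np.argwhere(w)-11; print(' white line px (dv,du) rel',pr, i.tolist()[:30])
    kk=np.argwhere(k|False); print(' red centroid (v,u)',np.argwhere(k).mean(0),'bbox',np.argwhere(k).min(0),np.argwhere(k).max(0))
c=load('side'); P=cloud(c); h=cv2.cvtColor(c['image'],cv2.COLOR_RGB2HSV)
E
python3 -c "import ck"
```

```text
position: [0.5898, -0.1201, 0.2791]
ft_force: [-0.3, 0.3, -0.3]
top n 2420 theta [0.09 0.11 0.15] z [86. 91. 96.]
side n 1951 theta [0.08 0.1  0.13] z [85. 89. 93.]
top top z [155.8 160.8 163.2 164.3] 327
 white line px (dv,du) rel [199.90137089 193.1859104 ] [[-7, -5], [-6, -6], [-6, -5], [-6, -4], [-5, -6], [-5, -5], [-5, -4], [-5, -3], [-4, -5], [-4, -4], [-4, -3], [-3, -4], [-3, -3], [-3, -2], [-2, -3], [-2, -2], [-2, -1], [-1, -3], [-1, -2], [-1, -1]]
 red centroid (v,u) [194.53211009 201.09174312] bbox [184 190] [204 211]
side top z [143.4 158.2 160.5 161.8] 355
 white line px (dv,du) rel [286.88430587 294.13030128] [[2, -2], [2, -1], [2, 0], [3, -4], [3, -3], [3, -2], [4, -6], [4, -5], [4, -4], [5, -6]]
 red centroid (v,u) [298.52676056 288.90704225] bbox [288 278] [309 299]
white none
cork mat none
cork bed c 518.9 147.4 size 51 9 long axis 98.7 z [52.  55.6 60.2] n 85 mean [519.  146.4  55.9]
```

The pointer reads about 28° from bed x, against 30° expected for 0.53 rad, and the knob top is at about 160 mm. Both agree with a 6 mm squeeze. The lid is shut and the arm is clear, so I hand in.

```bash
python3 -c "
from workcell import job
print(job.job_done())"
```

```text
the job is handed in; nothing more can be done
None
```

I carried out every step and handed the job in at about 92 s. It reports no verdict, so what follows is what my own checks showed.

**Steps done**
- **Knob and lid:** I backed the knob off to its upper stop, pressed the button and the lid sprang fully open.
- **Panels:** I stacked the two panels lying on the mat, white plastic with cork on top.
- **Clamping:** I pushed the lid shut until it latched. I then screwed the knob down to about 0.53 rad, which should squeeze the spring by about 6 mm on the 26 mm stack.

**Final checks**
- **Lid:** it stayed shut after I let go, with its top 89–91 mm above the bed.
- **Knob:** the top is at 158–161 mm (160 mm expected). The pointer reads about 28° from bed x (30° expected).
- **Stack:** the top measured 56.3 mm before the lid was shut. The cork was centred within about 0.5 mm. The white panel underneath last measured about 1 mm off in x and y, still inside the outline.

**What did not go to plan**
- **Fingertips:** they sit about 15 mm behind the reported tool point, not 8 mm ahead of it, so my first button presses missed. I corrected for this by contact.
- **White panel:** it was knocked aside on the bed before I laid the cork on it. I put the cork back on the mat, set the white panel straight and restacked.
- **Squeeze:** I could not see it directly. It comes from the knob angle and height.
- **Last stretch:** I had used all 16 picture views before shutting the lid, so everything after that was checked by numbers only.

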